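# Clear down the compression tester and nest the sample pots

### The arm

A 6-joint arm with a two-finger parallel gripper is mounted at the origin on the work surface. World frame = base frame: x ahead of the robot, y to its left, z up, the work surface at z = 0. Lengths are in m, angles in rad, forces in N, time in s.
With the tool pointing down it reaches from about 0.375 to 0.925 m from the base axis. Payload 5.7 kg.
Tool frame: the origin (TCP) lies midway between the tips of the shut fingers; the grasp point (between the pads) lies 19 mm behind it; y points along the fingers, x is the direction in which the jaws open and shut, and the axes are right-handed (so a half turn about y gives the same grasp; the last joint's range is limited). The gripper opens to 88 mm and grips with 3 to 60 N. Pads are 20 mm wide; open, the fingers measure 115 mm over their backs; the gripper's body (75 mm by 178 mm) begins 61 mm behind the grasp point.
Start: joints at [1.01, 0.359, 1.51, -0, 1.272, -0.115], TCP at [0.259, 0.541, 0.223] pointing down, gripper open.
Joint ranges: [-2.97, 2.97], [-1.01, 2.36], [0.21, 2.38], [-0.96, 4.11], [0.2, 2.71], [-2.98, 2.98]. Speed limits (rad/s): [2.39, 2.39, 3.14, 3.14, 3.14, 3.14].

### API

Orientations are given as a rotation vector (axis times angle).
In Python, from plant import sensors, vision, job gives the robot as it stands.
- The arm moves only by the tool send_rows, never from a script. Its argument "plan" is a list of rows, each an object with "linear": the shift along the tool's x, y, z in cm, a list of three; "twist": the turn about the tool's y in rad. In form: [{"linear": [tx, ty, tz], "twist": twist}, ...]. A call has 1 to 10 rows; each row is the pose to reach, as a shift and turn from the pose commanded when the call began, along the tool's axes at that moment; what a row does not reach only later rows make up. A row lasts 1/8 s, in which the tool goes at most 62.5 mm and 10.7 degrees, less where a joint would pass 70% of its speed; a pose out of reach is approached as far as the arm can. A call with a gripper value outside its range is refused whole. "jaw" is the finger opening in cm, from 0 to 8.78, set as the call begins (left out, the last holds). The fingers move at their own pace and stop on an object; "force" is the grip in N (left out, the last holds). Time passes only in rows, so rows that repeat a pose let the fingers close. It gives the time, the measured TCP pose, the force and the opening at its end, in the units of the state.
- sensors.sense(): the state, without advancing time (a new reading comes with each control period).
- vision.read_camera(name): name is "side" or "top" or "wrist"; returns a dict with "img" (420x560x3 uint8, red, green, blue), "fx", "fy", "cx", "cy" (pixels), "k1" (the pictures are not rectified: a ray, as slopes to the right and down, at radius r is drawn at 1 + k1 r^2 times it, then the intrinsics apply), "R" (3x3) and "t" (3): a world point X has camera coordinates R X + t. Camera axes: x right, y down, z forward; pixel columns grow to the right and rows downward; lengths in m; the calibration is good to about 2 mm. A picture is of the moment at which its call begins. There is no depth.
- job.close_job(): hands the job in, once; it reports no verdict.
The state is a dict: "time_s": time; "joint_positions": joint angles; "qvel": joint speeds; "effort": joint torques, N m; "position": TCP position; "orientation": TCP orientation; "contact_force": force on the tool from outside, world axes, zero at the start; "torque": the same for the moment, N m; "grip_width": finger opening in m.
Only numpy, scipy, OpenCV 4.12 (cv2) and the standard library are available. Lean on these libraries where they do the work, as an engineer would, in place of code of your own. Each camera call takes 0.05 s, during which the arm holds its last target.

### The job

Clear down after a compression test run: lift the tester's clear hinged guard right up, take every tested prism out of the catch tray and put it in the grey tote, then lower the guard all the way down gently, without letting it drop. Nest all the loose white sample pots upright one inside another in the pot that stands in the square steel tray, so that one straight stack of pots is left there; leave the other things on the bench where they are.

Things in the scene. Friction and masses are not known exactly. Their poses are not given: they have to be found in the camera images.
- guard (a joint): opening angle of the tester's guard, rad: 0 = level, fully down on its stop (as it starts); 1.75 = lifted right up, leaning a little back beyond upright on its other stop, where it stays when let go. Below about 1.5 rad it falls shut when let go. It weighs about 0.45 kg; a pull of about 3 N at the handle lifts it
- guard_hinge (a point): middle of the guard's hinge line, fixed on the tester, 105 mm up. x points level into the tester, y along the hinge line, z up. The guard, a clear sheet 165 mm deep, 296 mm wide, with 30 mm side skirts, lies to -x over the catch tray when down. The load frame's crosshead starts at x = 150 mm (z over 350 mm up); the console fills x over 50, y over 190 mm
- guard_handle (a point): middle of the guard's handle: a round steel bar 12 mm thick, 130 mm long, parallel to the hinge line, beyond the guard's free edge in the plane of the sheet, 207 mm from the hinge line, with a 36 mm gap between bar and sheet. Down, it is 105 mm up; it circles the hinge line, straight above it at 1.57 rad. Axes turn with the guard: y along the bar, -x away from the hinge
- catch_tray (a point): centre of the floor of the white sheet-metal catch tray in front of the tester, 23 mm above the bench, under the guard; inside about 160 mm (x) by 280 mm (y), with low walls 15 mm above its floor; same axes as guard_hinge
- prism1: a tested mortar prism half, plain grey concrete bar 80 x 40 x 40 mm, about 0.28 kg, lying in the catch tray at the start; origin at the centre of its underside, x along its length, z up. May be absent
- prism2: a tested mortar prism half, plain grey concrete bar 80 x 40 x 40 mm, about 0.28 kg, lying in the catch tray at the start; origin at the centre of its underside, x along its length, z up. May be absent
- prism3: a tested mortar prism half, plain grey concrete bar 80 x 40 x 40 mm, about 0.28 kg, lying in the catch tray at the start; origin at the centre of its underside, x along its length, z up. May be absent
- tote: grey open plastic tote, 180 mm (x) by 260 mm (y) outside (the rim lip stands 7 mm farther out), 75 mm high, walls and floor 5 mm thick, loose, 0.9 kg; origin at the centre of its underside, z up
- pot_tray: square low stainless tray, 140 x 140 mm, rim 10 mm high, floor 3 mm thick; origin at the centre of its underside; does not move
- pot_base: the white sample pot that stands in the steel tray: the bottom of the stack. Same shape as pot1; origin at the centre of its underside, z up. A pot nested in another rests with the underside of its collar on the lower pot's rim, with some 2 mm of sideways play, so each nested pot stands 28 mm higher than the one under it
- pot1: a loose white plastic sample pot, open at the top, standing on the bench: round, 68 mm high, foot 42 mm across, widening to 57 mm at 40 mm height; from there up an upright collar 67 mm across outside and 62 mm inside, 28 mm high, wall 2.5 mm. The foot is thick and heavy; about 0.14 kg; origin at the centre of its underside, z up. May be absent
- pot2: a loose white plastic sample pot, open at the top, standing on the bench, same shape as pot1; origin at the centre of its underside, z up. May be absent
- pot3: a loose white plastic sample pot, open at the top, standing on the bench, same shape as pot1; origin at the centre of its underside, z up. May be absent
- oil: bystander: amber bottle, 64 mm across, 170 mm tall; origin under its centre
- trowel: bystander: small flat steel trowel with a wooden handle, 175 mm long, lying flat, x along it
- brush: bystander: bench brush 200 mm long lying flat, x along it
- mallet: bystander: hammer 260 mm long lying flat, x along it
- weight: bystander: steel calibration weight with a knob, 40 mm across, 58 mm tall, standing in the middle of the bench among the pots; origin under its centre
- jar: bystander: clear jar with a lid, 68 mm across, 85 mm tall; origin under its centre

How it is judged:
By the outcome, as a careful person would: the job done as asked, in the order asked, and still so for the second after the job is handed in, with the robot touching nothing.
Of prism1, prism2, prism3 only 2 to 3 are there at a start; the rules pass over those that are not, and their reading is None.
Of pot1, pot2, pot3 only 2 to 3 are there at a start; the rules pass over those that are not, and their reading is None.
At some moment in a run one of pot1, pot2, pot3 may be knocked a few centimetres aside while the robot is not near it.
It also fails if it takes over 210 s, if anything falls off the work surface, if the arm or the gripper's body presses on something with over 40 N, if the wrist force passes 120 N, or if a joint passes its speed limit or range.

## Working session

There is one attempt and no reset: what is moved stays moved. The work goes in short steps, Python scripts to look and compute and a tool call to move; the robot and the scene stay as the last step left them, time stands still between calls to the robot, and variables do not carry over. Pictures are saved under pics/ and viewed, and the job is handed in when it is done.

Besides the shell and the picture viewer there is one more tool, called after "Request:" as name([rows], argument=value, ...), one row to a line, values as JSON. send_rows: Moves the arm, as the interface text tells. Its arguments: {"type":"object","properties":{"plan":{"type":"array"},"jaw":{"type":"number"},"force":{"type":"number"}},"required":["plan"]}

```bash
ls; mkdir -p pics
python3 - <<'E'
from plant import sensors, vision
import cv2
s=sensors.sense(); print(s)
for n in ["side","top","wrist"]:
    d=vision.read_camera(n); cv2.imwrite(f"pics/{n}0.png",d["img"][:,:,::-1]); print(n,d["fx"],d["fy"],d["cx"],d["cy"],d["k1"],d["R"],d["t"])
E
```

```text
pics
{'time_s': 0.0, 'joint_positions': array([ 1.00987243e+00,  3.59470958e-01,  1.51139580e+00,  8.81554060e-06,
        1.27246906e+00, -1.15085078e-01]), 'qvel': array([ 0.00130608, -0.00172745,  0.00051121, -0.00095286,  0.00014794,
        0.00059968]), 'effort': array([-3.21432999e-03, -5.15376198e+01, -2.70721757e+01,  6.71673473e-02,
        3.53947130e-02, -1.18621256e-04]), 'position': array([0.25837209, 0.54079003, 0.22184378]), 'orientation': array([-1.38850121, -0.87364145,  0.87622588]), 'contact_force': array([-0.21567664,  0.32726343, -0.66200049]), 'torque': array([ 0.0320215 , -0.00234161,  0.04764358]), 'grip_width': 0.08775067293077764}
side 386.14034570788647 386.14034570788647 286.658710094905 200.04212133466615 -0.04262400082128098 [[ 0.92785859 -0.37277746  0.01074217]
 [-0.18187119 -0.47745645 -0.85962679]
 [ 0.32557841  0.79565841 -0.51080955]] [-0.51110957  0.20259627  0.88613383]
top 447.7319946706935 447.7319946706935 275.3228287795988 211.42990520833584 -0.11903970188554548 [[-0.01361605 -0.99983088  0.01236156]
 [-0.99646187  0.01254269 -0.08310495]
 [ 0.08293584 -0.01344938 -0.99646413]] [0.02483631 0.56529604 1.20817044]
wrist 342.8166759173918 342.8166759173918 277.94690069619475 213.14619367778695 -0.038263125118011776 [[ 0.43139248  0.9021613  -0.00235065]
 [ 0.86390765 -0.41234695  0.28919468]
 [ 0.25993097 -0.12678716 -0.95726742]] [-0.59763187 -0.03522713  0.39139198]
```

View pics/top0.png

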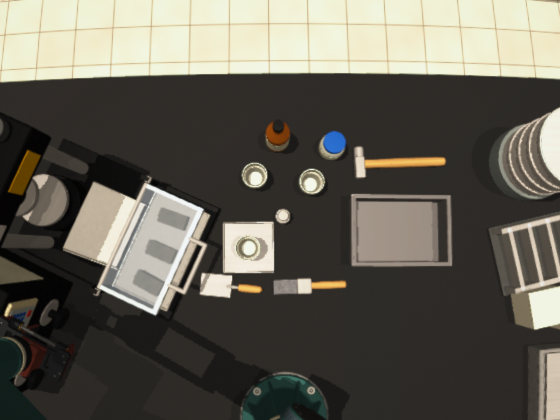

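View pics/side0.png

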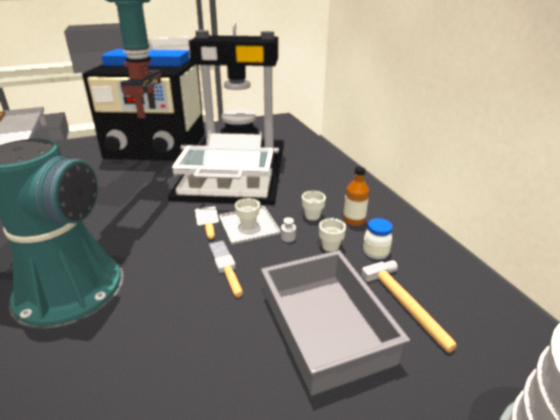

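View pics/wrist0.png

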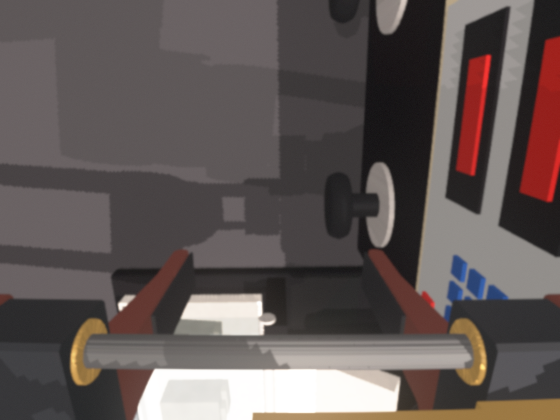

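```bash
cat > h.py <<'E'
import numpy as np, cv2
from scipy.spatial.transform import Rotation as Rot
from plant import sensors, vision
np.set_printoptions(precision=4,suppress=True)
def cam(n,save=None):
    d=vision.read_camera(n)
    if save: cv2.imwrite(f"pics/{save}.png",d["img"][:,:,::-1])
    return d
def K(d): return np.array([[d["fx"],0,d["cx"]],[0,d["fy"],d["cy"]],[0,0,1.]])
def D(d): return np.array([d["k1"],0,0,0.])
def ray(d,uv):
    p=cv2.undistortPoints(np.array([[uv]],float),K(d),D(d))[0,0]
    R=np.array(d["R"]);t=np.array(d["t"])
    return -R.T@t, R.T@np.array([p[0],p[1],1])
def onz(d,uv,z):
    o,v=ray(d,uv); return o+v*(z-o[2])/v[2]
def proj(d,X):
    X=np.atleast_2d(np.array(X,float))
    return cv2.projectPoints(X,cv2.Rodrigues(np.array(d["R"]))[0],np.array(d["t"]),K(d),D(d))[0][:,0]
def crop(d,x0,y0,x1,y1,f,name):
    c=d["img"][y0:y1,x0:x1,::-1]; cv2.imwrite(f"pics/{name}.png",cv2.resize(c,None,fx=f,fy=f,interpolation=cv2.INTER_CUBIC))
def st():
    s=sensors.sense(); return s, np.array(s["position"]), Rot.from_rotvec(s["orientation"]).as_matrix()
E
python3 - <<'E'
from h import *
s,p,R=st(); print(R)
d=cam("top"); crop(d,60,160,260,330,4,"t1"); crop(d,200,110,360,310,3.0,"t2")
d=cam("side"); crop(d,160,120,300,220,5,"s1")
E
```

```text
[[ 0.4312 -0.0008 -0.9023]
 [ 0.9023 -0.0013  0.4312]
 [-0.0015 -1.      0.0001]]
```

View pics/t1.png

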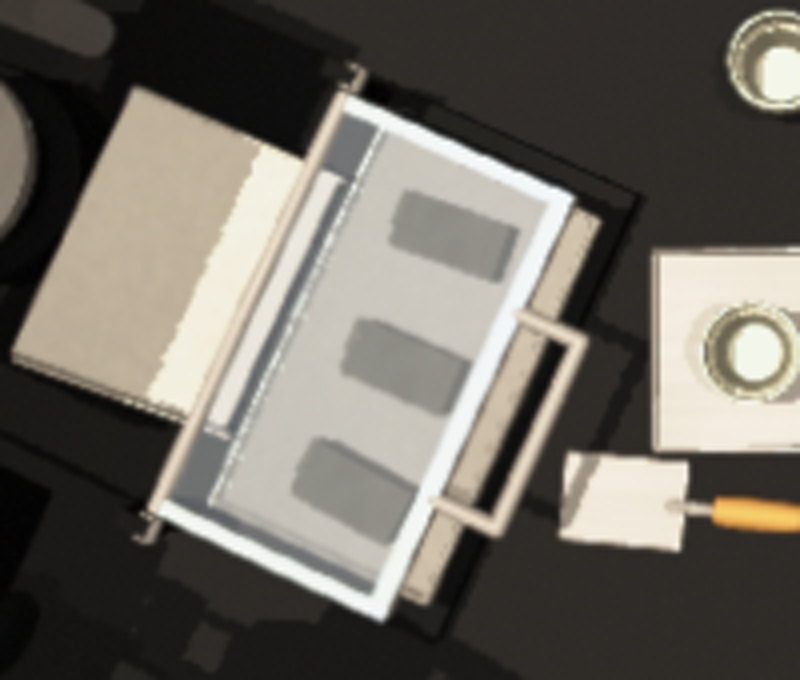

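View pics/t2.png

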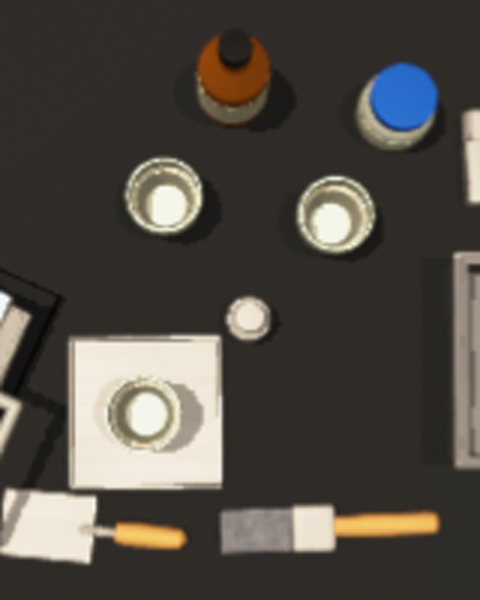

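View pics/s1.png

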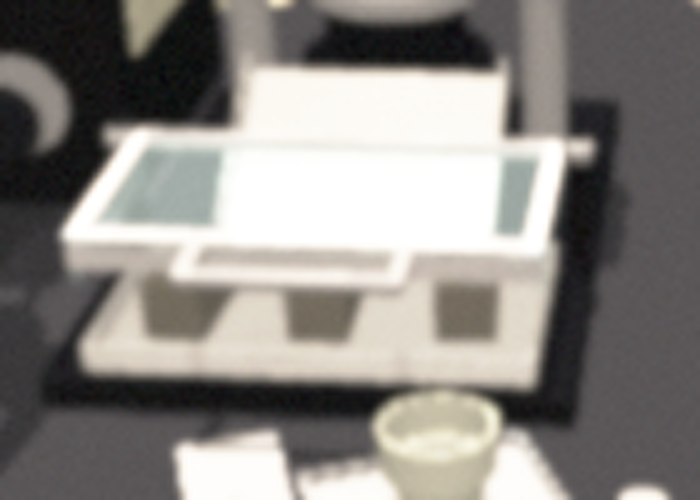

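Run:
```python
from h import *
d=cam("top")
def t1(u,v,z,n): 
    X=onz(d,(60+(u+.5)/4-.5,160+(v+.5)/4-.5),z); print(n,X); return X
a=t1(578,345,.105,"bar L"); b=t1(498,528,.105,"bar R")
print(np.linalg.norm(a-b),(a+b)/2)
h1=t1(355,80,.105,"hinge1");h2=t1(148,530,.105,"hinge2");m=(h1+h2)/2;print("hinge",m,np.linalg.norm(m-(a+b)/2), np.linalg.norm(h1-h2))
for n,q in dict(c1=(345,100),c2=(575,195),c3=(160,505),c4=(385,615)).items(): t1(*q,.107,n)
v=(a-b)/np.linalg.norm(a-b); print("bar dir",v, np.degrees(np.arctan2(v[1],v[0])))
for n,q in dict(p1=(392,205),p2=(345,340),p3=(295,465)).items(): pass
# prism top contours
g=d["img"].astype(int).sum(2)/3
def t2(u,v,z,n):
    X=onz(d,(200+(u+.5)/3-.5,110+(v+.5)/3-.5),z); print(n,X); return X
t2(164,196,.068,"potA");t2(336,215,.068,"potB");t2(145,413,.071,"base")
for q in [(70,338),(220,337),(222,487),(70,487)]: t2(*q,.01,"tray")
for q in [(351,195),(451,195),(452,265),(352,265)]: print("tote",onz(d,q,.075))
print(proj(d,[[0.375,0,0],[0.5,0.,0]]))
```

```text
bar L [0.4727 0.2017 0.105 ]
bar R [0.3568 0.2535 0.105 ]
0.12694543870828462 [0.4148 0.2276 0.105 ]
hinge1 [0.6459 0.3476 0.105 ]
hinge2 [0.3558 0.482  0.105 ]
hinge [0.5009 0.4148 0.105 ] 0.2060651348899195 0.31973825042733367
c1 [0.6326 0.3534 0.107 ]
c2 [0.5688 0.2032 0.107 ]
c3 [0.3721 0.4733 0.107 ]
c4 [0.3021 0.3261 0.107 ]
bar dir [ 0.913  -0.4081  0.    ] -24.082901491868466
potA [0.6602 0.0727 0.068 ]
potB [ 0.6413 -0.0802  0.068 ]
base [0.4679 0.0912 0.071 ]
tray [0.5381 0.1629 0.01  ]
tray [0.5373 0.0241 0.01  ]
tray [0.3993 0.0241 0.01  ]
tray [0.401  0.1637 0.01  ]
tote [ 0.6026 -0.1836  0.075 ]
tote [ 0.5999 -0.4583  0.075 ]
tote [ 0.4114 -0.453   0.075 ]
tote [ 0.4175 -0.1815  0.075 ]
[[282.4306 280.4615]
 [281.7798 235.4498]]
```

```bash
cat >> h.py <<'E'
EX=np.array([.4165,.909,0]);EX/=np.linalg.norm(EX);EY=np.array([-EX[1],EX[0],0]);H=np.array([.501,.4148,.105])
def to(X,s=None):
    "shift in tool cm to bring the TCP to X"
    s,p,R=st(); return R.T@(np.array(X)-p)*100
def yaw():
    s,p,R=st(); return np.degrees(np.arctan2(R[1,0],R[0,0]))
E
python3 - <<'E'
from h import *
print(to([.4148,.2276,.20]), to([.4148,.2276,.086]), yaw())
E
```

```text
[-21.5543   2.2462 -27.6137] [-21.5467  13.6462 -27.6146] 64.46041466876966
```

Request:
send_rows([
  {"linear":[-5,0,-6],"twist":-0.015},
  {"linear":[-9,0,-11],"twist":-0.015},
  {"linear":[-12,0,-15],"twist":-0.015},
  {"linear":[-16,0,-20],"twist":-0.015},
  {"linear":[-19,0,-24],"twist":-0.015},
  {"linear":[-21.5,2,-27.6],"twist":-0.015},
  {"linear":[-21.5,2,-27.6],"twist":-0.015},
  {"linear":[-21.5,2,-27.6],"twist":-0.015},
  {"linear":[-21.5,2,-27.6],"twist":-0.015},
], jaw=3.6, force=25)

```text
time_s: 1.42
position: [0.4147, 0.2295, 0.203]
orientation: [-1.382, -0.888, 0.887]
contact_force: [1.0, -0.4, 0.5]
grip_width: 0.0362
```

Run:
```python
from h import *
s,p,R=st();print(s["time_s"],p,s["contact_force"],s["grip_width"],yaw(),to([.4148,.2276,.086]))
d=cam("wrist","w1");d=cam("top","top1")
```

```text
1.425 [0.4147 0.2295 0.203 ] [ 0.9775 -0.4303  0.5092] 0.03624199404736073 65.40126505475752 [-0.1743 11.7037 -0.0807]
```

View pics/w1.png

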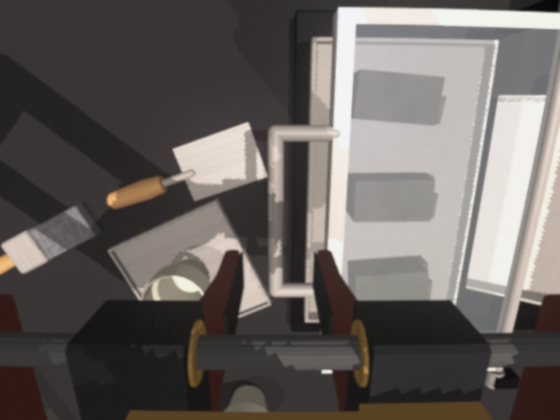

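View pics/top1.png

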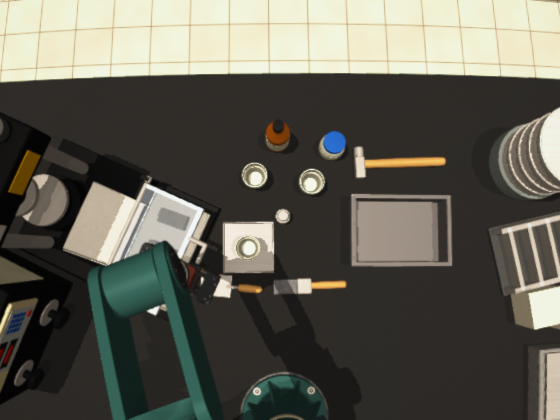

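Run:
```python
from h import *
d=cam("wrist")
for q in [(275,132),(280,290)]: X=onz(d,q,.105);print(X,(X-H)@EX,(X-H)@EY)
s,p,R=st();print((p-H)@EX,(p-H)@EY)
```

```text
[0.3555 0.2527 0.105 ] -0.20791702349920801 0.06472899614862723
[0.4763 0.2018 0.105 ] -0.2039316746588785 -0.0662400442818842
-0.20456776904851065 0.0011588574178420662
```

Request:
send_rows([
  {"linear":[-0.1,4,0],"twist":0},
  {"linear":[-0.1,8,0],"twist":0},
  {"linear":[-0.1,10.5,0],"twist":0},
  {"linear":[-0.1,11.7,0],"twist":0},
  {"linear":[-0.1,11.7,0],"twist":0},
  {"linear":[-0.1,11.7,0],"twist":0},
])

```text
time_s: 2.33
position: [0.4154, 0.2279, 0.0865]
orientation: [-1.383, -0.888, 0.885]
contact_force: [0.7, -0.4, 1.4]
grip_width: 0.0361
```

Request:
send_rows([
  {"linear":[0,0,0],"twist":0},
  {"linear":[0,0,0],"twist":0},
  {"linear":[0,0,0],"twist":0},
  {"linear":[0,0,0],"twist":0},
  {"linear":[0,0,0],"twist":0},
  {"linear":[0,0,0],"twist":0},
], jaw=0, force=25)

```text
time_s: 3.08
position: [0.4148, 0.2273, 0.086]
orientation: [-1.383, -0.887, 0.886]
contact_force: [-0.8, -1.6, 5.7]
grip_width: 0.011
```

Request:
send_rows([
  {"linear":[0.03,-1.03,0],"twist":0},
  {"linear":[0.1,-2.07,0],"twist":0},
  {"linear":[0.23,-3.09,0],"twist":0},
  {"linear":[0.41,-4.11,0],"twist":0},
  {"linear":[0.64,-5.12,0],"twist":0},
  {"linear":[0.92,-6.12,0],"twist":0},
  {"linear":[0.92,-6.12,0],"twist":0},
])

```text
time_s: 3.95
position: [0.4185, 0.2354, 0.1479]
orientation: [-1.384, -0.887, 0.887]
contact_force: [1.3, -4.7, -1.4]
grip_width: 0.0114
```

Request:
send_rows([
  {"linear":[0.71,-1.94,0],"twist":0},
  {"linear":[1.61,-3.8,0],"twist":0},
  {"linear":[2.7,-5.57,0],"twist":0},
  {"linear":[3.95,-7.22,0],"twist":0},
  {"linear":[5.36,-8.73,0],"twist":0},
  {"linear":[6.91,-10.09,0],"twist":0},
  {"linear":[8.6,-11.3,0],"twist":0},
  {"linear":[8.6,-11.3,0],"twist":0},
])

```text
time_s: 4.95
position: [0.454, 0.3127, 0.2634]
orientation: [-1.385, -0.886, 0.888]
contact_force: [-5.2, -12.6, 19.1]
grip_width: 0.0114
```

Run:
```python
from h import *
d=cam("side","side1")
s,p,R=st();q=p+[0,0,.019]-H;print(q@EX,q@EY,q[2],np.hypot(q@EX,q[2]), np.arctan2(q[2],-q@EX))
```

```text
-0.11291306659358527 0.00022559308284173925 0.1770822460108788 0.2100178146249142 1.0031658153171443
```

View pics/side1.png

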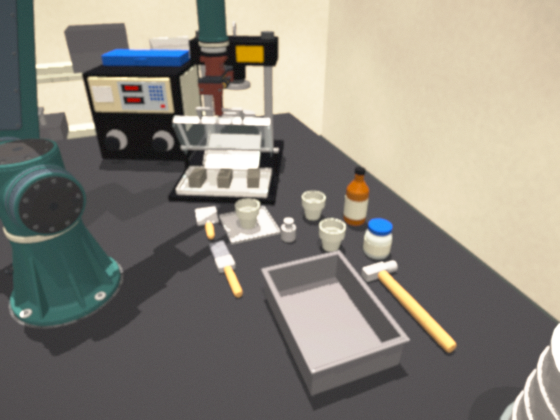

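Request:
send_rows([
  {"linear":[0.75,-0.9,0],"twist":0},
  {"linear":[1.63,-1.34,0],"twist":0},
  {"linear":[2.6,-1.8,0],"twist":0},
  {"linear":[3.55,-2.2,0],"twist":0},
  {"linear":[4.55,-2.55,0],"twist":0},
  {"linear":[5.55,-2.87,0],"twist":0},
  {"linear":[5.55,-2.87,0],"twist":0},
])

```text
time_s: 5.88
position: [0.4783, 0.3655, 0.2895]
orientation: [-1.382, -0.888, 0.885]
contact_force: [1.9, -2.9, 6.1]
grip_width: 0.0113
```

Run:
```python
from h import *
s,p,R=st();q=p+[0,0,.019]-H;print(q@EX,q@EY,q[2],np.hypot(q@EX,q[2]), np.arctan2(q[2],-q@EX)); f=s["contact_force"];print(f@EX,f@EY,f[2])
```

```text
-0.05426694228380357 0.0001584212407688529 0.2034570266875898 0.2105698523848756 1.3101400862730816
-1.889324609721112 -2.9230865343517407 6.129945519069364
```

Request:
send_rows([
  {"linear":[0.9,-0.22,0],"twist":0},
  {"linear":[1.85,-0.4,0],"twist":0},
  {"linear":[2.9,-0.55,0],"twist":0},
  {"linear":[3.94,-0.65,0],"twist":0},
  {"linear":[5.0,-0.69,0],"twist":0},
  {"linear":[6.04,-0.69,0],"twist":0},
  {"linear":[6.9,-0.65,0],"twist":0},
  {"linear":[7.72,-0.58,0],"twist":0},
  {"linear":[7.72,-0.58,0],"twist":0},
])

```text
time_s: 7.0
position: [0.5101, 0.435, 0.2937]
orientation: [-1.383, -0.886, 0.887]
contact_force: [4.4, -3.1, 0.7]
grip_width: 0.0111
```

Run:
```python
from h import *
s,p,R=st();q=p+[0,0,.019]-H;print(q@EX,q@EY,q[2],np.hypot(q@EX,q[2]), np.arctan2(q[2],-q@EX)); f=s["contact_force"];print(f@EX,f@EY,f[2])
```

```text
0.02216561004363242 0.0001439176862531485 0.20770785359717736 0.20888721050976972 1.677109295340275
-0.982529656053192 -5.272106804607815 0.6928987176575403
```

Request:
send_rows([
  {"linear":[0.6,0.06,0],"twist":0},
  {"linear":[1.2,0.15,0],"twist":0},
  {"linear":[1.2,0.15,0],"twist":0},
])

```text
time_s: 7.38
position: [0.5149, 0.4457, 0.2924]
orientation: [-1.383, -0.886, 0.887]
contact_force: [3.6, -1.9, -1.1]
grip_width: 0.011
```

Request:
send_rows([
  {"linear":[0,0,0],"twist":0},
  {"linear":[0,0,0],"twist":0},
  {"linear":[0,0,0],"twist":0},
  {"linear":[0,0,0],"twist":0},
], jaw=4)

```text
time_s: 7.88
position: [0.5145, 0.4455, 0.2929]
orientation: [-1.382, -0.886, 0.887]
contact_force: [-1.0, -0.5, -0.2]
grip_width: 0.0396
```

Run:
```python
from h import *
s,p,R=st();q=p+[0,0,.019]-H;print(q@EX,q@EY,q[2],np.hypot(q@EX,q[2]), np.arctan2(q[2],-q@EX)); f=s["contact_force"];print(f@EX,f@EY,f[2])
d=cam("side","side2"); crop(d,150,0,310,210,3.5,"s2")
d=cam("wrist","w2")
```

```text
0.03357040368505554 0.0005417603181082854 0.20687918667750438 0.2095852329815326 1.7316646964067754
-0.8319582670306411 0.7093591606452422 -0.24354787903615843
```

View pics/s2.png

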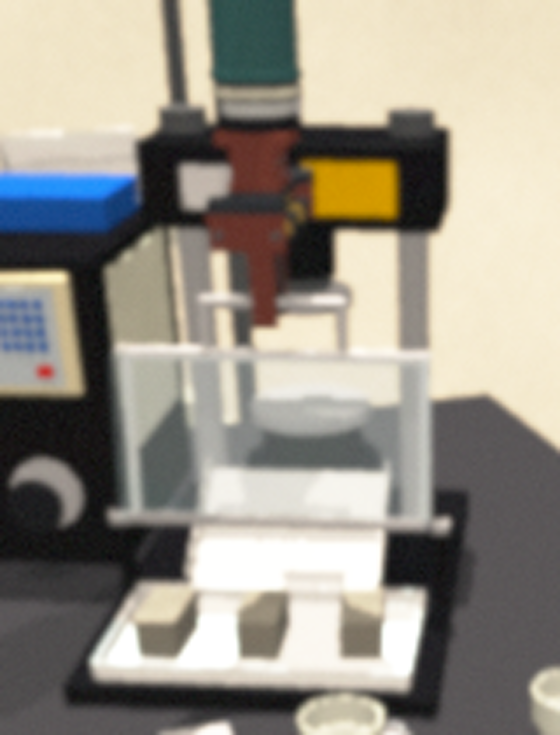

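View pics/w2.png

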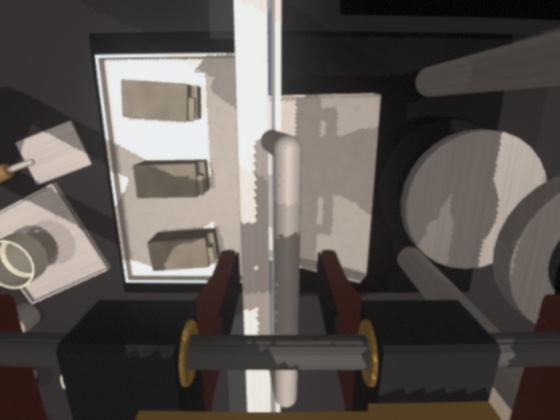

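Request:
send_rows([
  {"linear":[0.2,-1,0],"twist":0},
  {"linear":[0.2,-2,0],"twist":0},
  {"linear":[0.1,-3.5,0],"twist":0},
  {"linear":[0,-5,0],"twist":0},
  {"linear":[-3,-5.5,0],"twist":0},
  {"linear":[-8,-5.5,0],"twist":0},
  {"linear":[-13,-5.5,0],"twist":0},
  {"linear":[-18,-5.5,0],"twist":0},
  {"linear":[-21,-5,-3],"twist":0},
  {"linear":[-24,-5,-5],"twist":0},
])

```text
time_s: 9.22
position: [0.4602, 0.2051, 0.3439]
orientation: [-1.383, -0.887, 0.885]
contact_force: [1.0, 0.1, 0.7]
grip_width: 0.0398
```

Request:
send_rows([
  {"linear":[-5,0,-6],"twist":0},
  {"linear":[-5,0,-6],"twist":0},
  {"linear":[-5,0,-6],"twist":0},
], jaw=7)

```text
time_s: 9.6
position: [0.494, 0.1355, 0.3434]
orientation: [-1.383, -0.885, 0.884]
contact_force: [-0.2, -0.2, -0.7]
grip_width: 0.0667
```

Run:
```python
from h import *
s,p,R=st();print(p)
d=cam("top","top2"); crop(d,60,150,260,330,4,"t3")
d=cam("side","side3");d=cam("wrist","w3")
```

```text
[0.494  0.1355 0.3434]
```

View pics/t3.png

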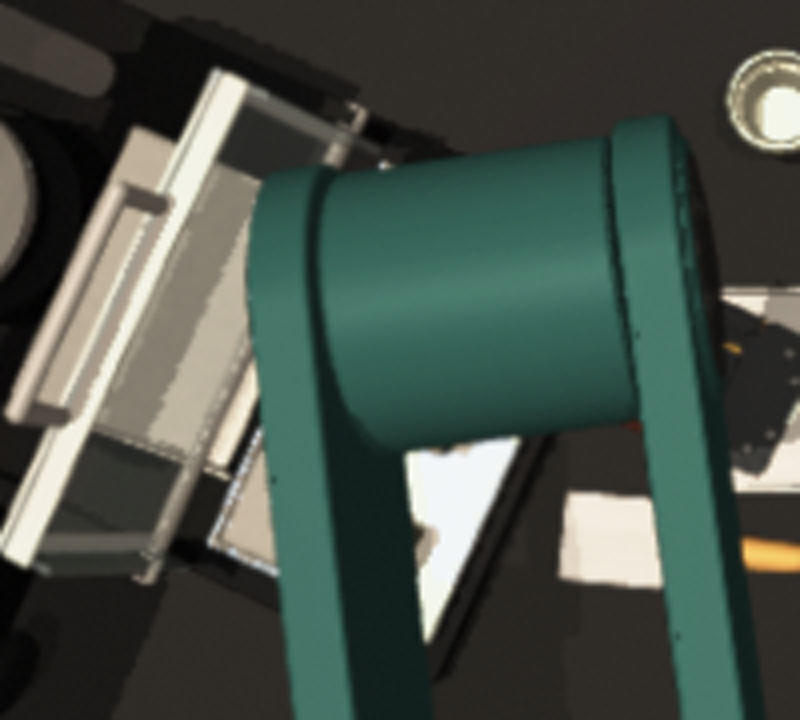

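View pics/side3.png

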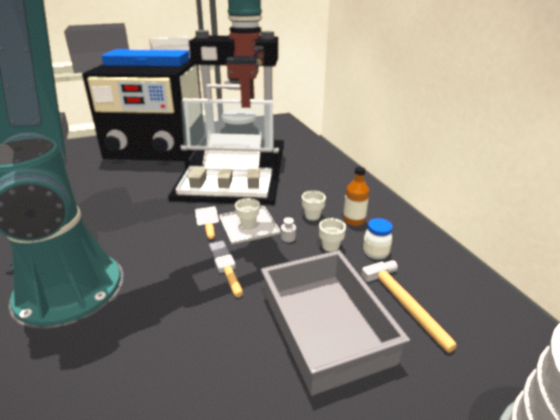

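View pics/w3.png

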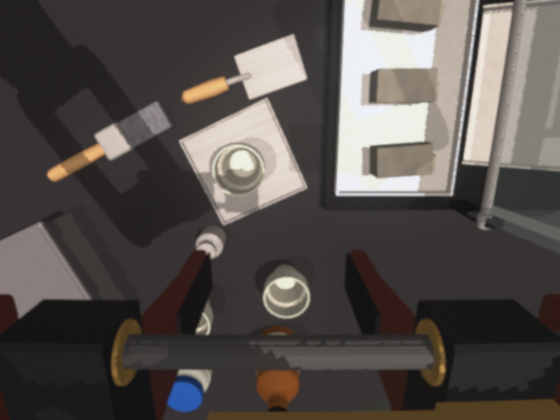

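Run:
```python
from h import *
d=cam("wrist");crop(d,320,0,480,210,3.5,"w3c")
```

```text
(no output)
```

View pics/w3c.png

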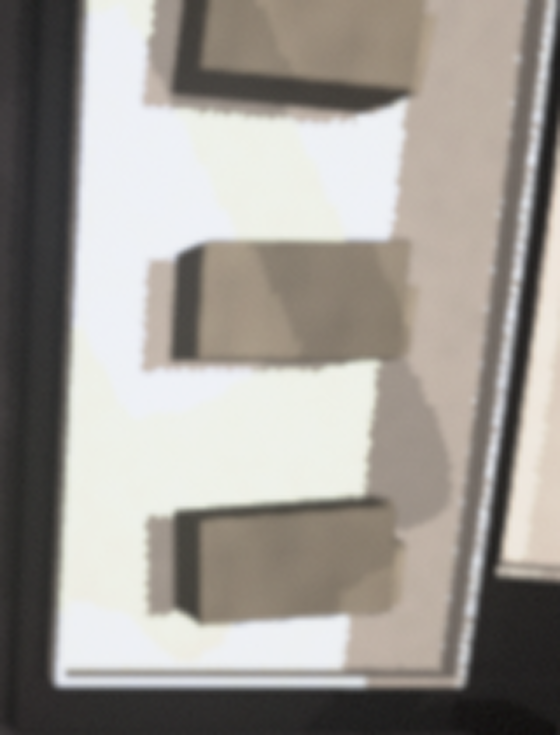

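Run:
```python
from h import *
d=cam("wrist")
P=dict(p3=[(198,512),(393,498),(398,608),(205,622)],p2=[(203,244),(408,241),(405,354),(197,357)],p1=[(200,70),(415,92)])
for n,q in P.items():
    X=np.array([onz(d,(320+(u+.5)/3.5-.5,(v+.5)/3.5-.5),.063) for u,v in q]); T=np.c_[(X-H)@EX,(X-H)@EY]
    print(n,X[:,:2].tolist(),X.mean(0),"\n",T,T.mean(0))
    e=X[1]-X[0];print("ang",np.degrees(np.arctan2(e[1],e[0])),[np.linalg.norm(X[i]-X[i-1]) for i in range(len(X))])
print(yaw(),to([.4941,.1355,.34]))
```

```text
p3 [[0.5124033387814126, 0.26481954790135886], [0.5371364755061655, 0.3319330102149664], [0.5769123855541093, 0.32139046004294736], [0.5518000494010833, 0.2532427713732541]] [0.5446 0.2928 0.063 ] 
 [[-0.1316 -0.0728]
 [-0.0603 -0.0674]
 [-0.0533 -0.1079]
 [-0.1257 -0.1135]] [-0.0927 -0.0904]
ang 69.76978552320364 [np.float64(0.04106242275404298), np.float64(0.07152583362649706), np.float64(0.0411493424524822), np.float64(0.0726273839407975)]
p2 [[0.4271152653106717, 0.2981250115028079], [0.4551681923904552, 0.36374015728011155], [0.4906628046014915, 0.35125579046175004], [0.4613661148280944, 0.28320747576066607]] [0.4586 0.3241 0.063 ] 
 [[-0.1368  0.0186]
 [-0.0655  0.0204]
 [-0.0621 -0.0171]
 [-0.1361 -0.0188]] [-0.1001  0.0008]
ang 66.85148171898678 [np.float64(0.037358447040571924), np.float64(0.07136045174408905), np.float64(0.037626146638571056), np.float64(0.07408690279216987)]
p1 [[0.37546115312229744, 0.31632410709151176], [0.41105788233778096, 0.38058025287540187]] [0.3933 0.3485 0.063 ] 
 [[-0.1418  0.0731]
 [-0.0686  0.0675]] [-0.1052  0.0703]
ang 61.014349233613046 [np.float64(0.07345733048403676), np.float64(0.07345733048403676)]
65.41987286855682 [-0.116   0.2919 -0.1658]
```

Run:
```python
from h import *
for n,(a,b) in dict(p1=(-.1037,.0903),p2=(-.1001,.0008),p3=(-.0927,-.0904)).items():
    X=H+a*EX+b*EY; X[2]=.16; print(n,X,to(X))
```

```text
p1 [0.3757 0.3581 0.16  ] [15.2036 18.301  19.8547]
p2 [0.4586 0.3241 0.16  ] [15.5579 18.2978 10.9045]
p3 [0.5446 0.2929 0.16  ] [16.292  18.2945  1.784 ]
```

Request:
send_rows([
  {"linear":[0,0,2],"twist":0.17},
  {"linear":[2,0,4],"twist":0.34},
  {"linear":[4,1,6],"twist":0.51},
  {"linear":[6,2,8],"twist":0.68},
  {"linear":[8,3,9],"twist":0.85},
  {"linear":[10,4,10],"twist":1.02},
  {"linear":[12,6,10.9],"twist":1.19},
  {"linear":[14,9,10.9],"twist":1.36},
  {"linear":[15.5,13,10.9],"twist":1.52},
  {"linear":[15.5,17,10.9],"twist":1.55},
])

```text
time_s: 11.1
position: [0.4593, 0.3245, 0.1719]
orientation: [-1.546, 0.321, -0.322]
contact_force: [0.6, -0.1, -0.6]
grip_width: 0.0699
```

Request:
send_rows([
  {"linear":[0,0,0],"twist":0},
  {"linear":[0,0,0],"twist":0},
  {"linear":[0,0,0],"twist":0},
], jaw=5.8)

```text
time_s: 11.48
position: [0.4605, 0.3231, 0.1749]
orientation: [-1.545, 0.319, -0.323]
contact_force: [-0.3, 0.4, 0.7]
grip_width: 0.0581
```

Run:
```python
from h import *
s,p,R=st();print(p,yaw(),s["joint_positions"])
d=cam("wrist","w4");d=cam("side","side4");print(proj(cam("wrist"),[p,p-[0,0,.1]]))
```

```text
[0.4605 0.3231 0.1749] -23.460562910798895 [ 0.4891  0.3518  1.6525 -0.      1.1338  0.8986]
[[277.7055 267.3482]
 [277.5248 212.172 ]]
```

View pics/w4.png

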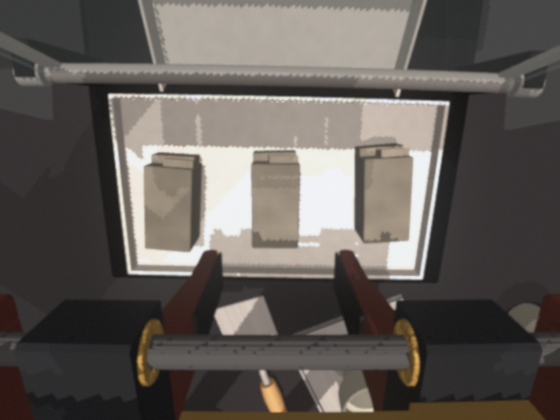

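View pics/side4.png

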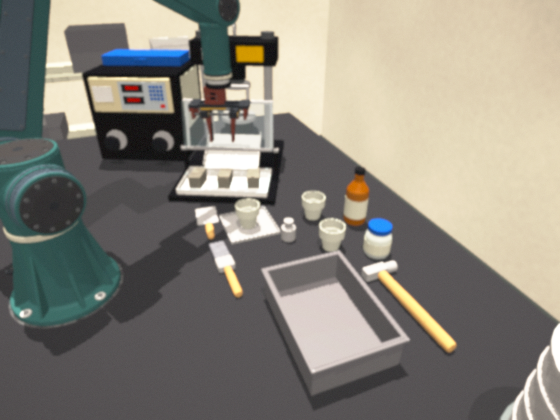

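Run:
```python
from h import *
d=cam("wrist");crop(d,130,135,430,260,2.6,"w4c")
```

```text
(no output)
```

View pics/w4c.png

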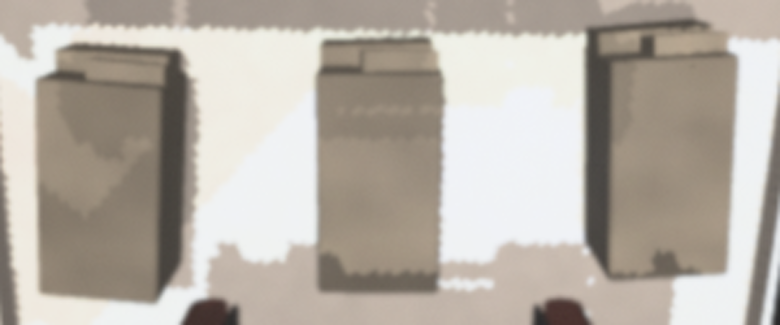

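Run:
```python
from h import *
d=cam("wrist")
P=dict(p1=[(38,79),(160,86),(156,300),(40,291)],p2=[(317,72),(440,72),(437,290),(318,290)],p3=[(607,60),(738,54),(727,272),(608,278)])
for n,q in P.items():
    X=np.array([onz(d,(130+(u+.5)/2.6-.5,135+(v+.5)/2.6-.5),.063) for u,v in q]); T=np.c_[(X-H)@EX,(X-H)@EY]
    e=(X[0]-X[3])+(X[1]-X[2]);e/=np.linalg.norm(e); a=np.degrees(np.arctan2(e[1],e[0]))
    c=(X[2]+X[3])/2+e*.040
    print(n,"centre",c,"ang",a,T.mean(0),[np.linalg.norm(X[i]-X[i-1]) for i in range(4)],"tool to z.034:",to([c[0],c[1],.034]),"twist",np.radians(yaw()-(a-90)))
```

```text
p1 centre [0.3782 0.3627 0.063 ] ang 60.93730924460751 [-0.1029  0.0903] [np.float64(0.07067836580552629), np.float64(0.03773691021015553), np.float64(0.07142961477175878), np.float64(0.038514939223351634)] tool to z.034: [-9.0893 13.9599  0.4317] twist 0.09717828441345627
p2 centre [0.4607 0.3293 0.063 ] ang 66.10090384536501 [-0.0987  0.001 ] [np.float64(0.07175568424327451), np.float64(0.03764183535022923), np.float64(0.07175446289991948), np.float64(0.03916392111764947)] tool to z.034: [-0.197  13.968   0.6511] twist 0.007056557392035841
p3 centre [0.5474 0.2971 0.063 ] ang 70.43812486655673 [-0.0919 -0.0916] [np.float64(0.07156996119443818), np.float64(0.04029408280082465), np.float64(0.07148370099009597), np.float64(0.03931830047813786)] tool to z.034: [ 9.0382 13.9766  1.1531] twist -0.06864222981447049
```

Request:
send_rows([
  {"linear":[-0.2,3,0.4],"twist":0.007},
  {"linear":[-0.2,7,0.4],"twist":0.007},
  {"linear":[-0.2,10,0.4],"twist":0.007},
  {"linear":[-0.2,12,0.4],"twist":0.007},
  {"linear":[-0.2,13.2,0.4],"twist":0.007},
  {"linear":[-0.2,13.9,0.4],"twist":0.007},
  {"linear":[-0.2,13.9,0.4],"twist":0.007},
])

```text
time_s: 12.6
position: [0.4592, 0.3268, 0.0339]
orientation: [-1.546, 0.327, -0.327]
contact_force: [0.0, -0.1, -0.2]
grip_width: 0.0581
```

Request:
send_rows([
  {"linear":[0,0,0],"twist":0},
  {"linear":[0,0,0],"twist":0},
  {"linear":[0,0,0],"twist":0},
  {"linear":[0,0,0],"twist":0},
], jaw=0, force=35)

```text
time_s: 13.1
position: [0.4596, 0.327, 0.0345]
orientation: [-1.545, 0.326, -0.328]
contact_force: [-0.1, -0.1, 5.7]
grip_width: 0.04
```

Request:
send_rows([
  {"linear":[0,-1,0],"twist":0},
  {"linear":[0,-3,0],"twist":0},
  {"linear":[0,-7,0],"twist":0},
  {"linear":[0,-11,0],"twist":0},
  {"linear":[0,-15,0],"twist":0},
  {"linear":[0,-18,0],"twist":0},
])

```text
time_s: 13.85
position: [0.4588, 0.3267, 0.2156]
orientation: [-1.546, 0.327, -0.327]
contact_force: [-0.4, 0.8, -3.1]
grip_width: 0.0394
```

Run:
```python
from h import *
print(yaw(),to([.508,-.32,.2]))
```

```text
-23.891890127119794 [ 30.69     1.5496 -57.1362]
```

Request:
send_rows([
  {"linear":[2,0,-3],"twist":0.08},
  {"linear":[5,0,-9],"twist":0.2},
  {"linear":[8,0,-15],"twist":0.32},
  {"linear":[11,0,-21],"twist":0.44},
  {"linear":[14,0,-27],"twist":0.56},
  {"linear":[17,0,-33],"twist":0.68},
  {"linear":[20,0,-39],"twist":0.8},
  {"linear":[23,0,-45],"twist":0.92},
  {"linear":[26,0,-50],"twist":1.04},
  {"linear":[29,0,-55],"twist":1.137},
])

```text
time_s: 15.1
position: [0.498, -0.2717, 0.2139]
orientation: [-1.215, 1.201, -1.199]
contact_force: [0.7, -0.1, -3.5]
grip_width: 0.04
```

Run:
```python
from h import *
print(yaw(),to([.508,-.39,.022]))
```

```text
-89.26128215158175 [11.8562 19.1761  0.8631]
```

Request:
send_rows([
  {"linear":[3,0,0],"twist":0},
  {"linear":[8,1,0.5],"twist":0},
  {"linear":[11,4,0.8],"twist":0},
  {"linear":[11.3,8,0.8],"twist":0},
  {"linear":[11.3,12,0.8],"twist":0},
  {"linear":[11.3,12,0.8],"twist":0},
  {"linear":[11.3,12,0.8],"twist":0},
])

```text
time_s: 15.98
position: [0.5091, -0.3832, 0.095]
orientation: [-1.217, 1.196, -1.198]
contact_force: [0.8, -0.7, -2.2]
grip_width: 0.0398
```

Run:
```python
from h import *
print(yaw(),to([.508,-.39,.022]))
d=cam("wrist","w5");d=cam("side","side5")
```

```text
-89.02874710518711 [ 0.6719  7.3046 -0.1304]
```

View pics/w5.png

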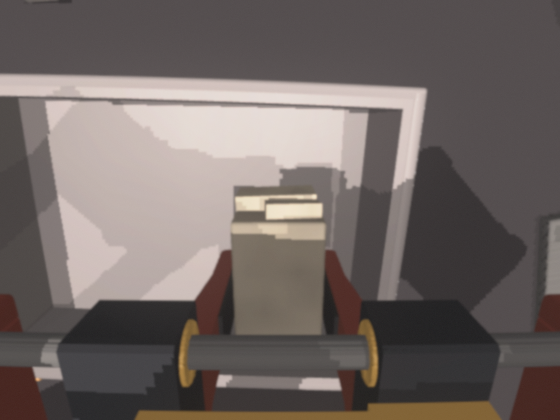

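View pics/side5.png

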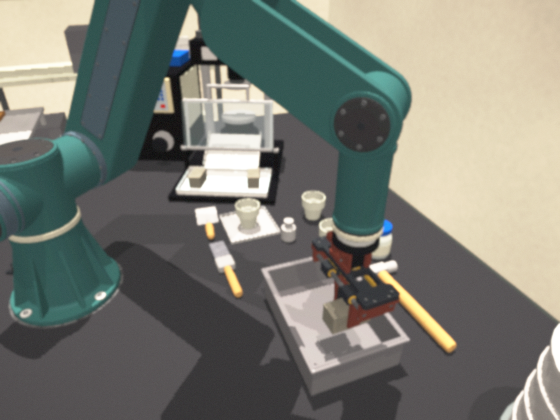

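Request:
send_rows([
  {"linear":[0.6,3,0],"twist":0},
  {"linear":[0.6,5.5,0],"twist":0},
  {"linear":[0.6,6.8,0],"twist":0},
  {"linear":[0.6,7.5,0],"twist":0},
  {"linear":[0.6,7.5,0],"twist":0},
  {"linear":[0.6,7.5,0],"twist":0},
])

```text
time_s: 16.82
position: [0.5094, -0.3894, 0.0198]
orientation: [-1.217, 1.195, -1.198]
contact_force: [0.6, 0.1, -2.6]
grip_width: 0.0396
```

Request:
send_rows([
  {"linear":[0,0,0],"twist":0},
  {"linear":[0,0,0],"twist":0},
  {"linear":[0,0,0],"twist":0},
], jaw=5)

```text
time_s: 17.2
position: [0.509, -0.3892, 0.0194]
orientation: [-1.217, 1.196, -1.198]
contact_force: [-0.1, -0.4, 0.2]
grip_width: 0.0503
```

Request:
send_rows([
  {"linear":[0,-3,0],"twist":0},
  {"linear":[0,-8,0],"twist":0},
  {"linear":[0,-13,0],"twist":0},
  {"linear":[0,-18,0],"twist":0},
  {"linear":[0,-18,0],"twist":0},
])

```text
time_s: 17.82
position: [0.5112, -0.3911, 0.2041]
orientation: [-1.217, 1.189, -1.205]
contact_force: [-0.3, -1.0, 0.1]
grip_width: 0.0502
```

Run:
```python
from h import *
print(yaw(),to([.3782,.3627,.20]),to([.5474,.2971,.2]))
d=cam("wrist","w6")
```

```text
-89.03526742788941 [-75.5974  -0.1874 -12.0288] [-68.7536  -0.0265   4.7776]
```

View pics/w6.png

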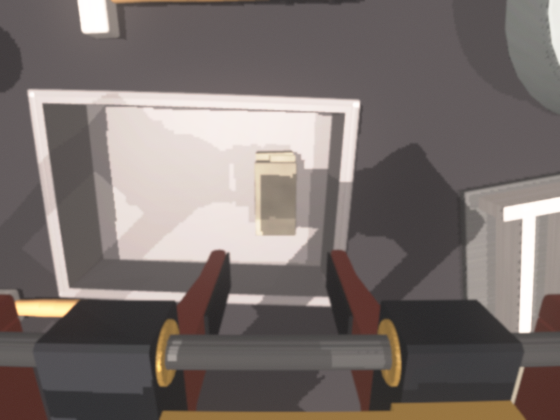

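Request:
send_rows([
  {"linear":[-6,0,0.5],"twist":-0.12},
  {"linear":[-12,0,1],"twist":-0.24},
  {"linear":[-18,0,1.5],"twist":-0.36},
  {"linear":[-24,0,2],"twist":-0.48},
  {"linear":[-30,0,2.5],"twist":-0.6},
  {"linear":[-36,0,3],"twist":-0.72},
  {"linear":[-42,0,3.5],"twist":-0.84},
  {"linear":[-48,0,4],"twist":-0.96},
  {"linear":[-54,0,4.4],"twist":-1.08},
  {"linear":[-60,0,4.7],"twist":-1.2},
], jaw=5.8)

```text
time_s: 19.12
position: [0.5444, 0.2134, 0.1969]
orientation: [-1.555, 0.277, -0.272]
contact_force: [0.3, -0.7, -0.4]
grip_width: 0.0578
```

Run:
```python
from h import *
print(yaw(),to([.5474,.2971,.15]))
```

```text
-20.054476133022877 [-2.5709  4.68    7.9734]
```

Request:
send_rows([
  {"linear":[-2.4,1,4],"twist":-0.01},
  {"linear":[-2.4,4,7.7],"twist":-0.01},
  {"linear":[-2.4,5,7.7],"twist":-0.01},
  {"linear":[-2.4,5,7.7],"twist":-0.01},
  {"linear":[-2.4,5,7.7],"twist":-0.01},
])

```text
time_s: 19.75
position: [0.5498, 0.2912, 0.1489]
orientation: [-1.554, 0.271, -0.27]
contact_force: [-0.4, -0.4, -0.1]
grip_width: 0.0579
```

Run:
```python
from h import *
print(yaw(),to([.5474,.2971,.034]))
d=cam("wrist","w7")
```

```text
-19.771004516171917 [-0.4173 11.4942  0.4818]
```

View pics/w7.png

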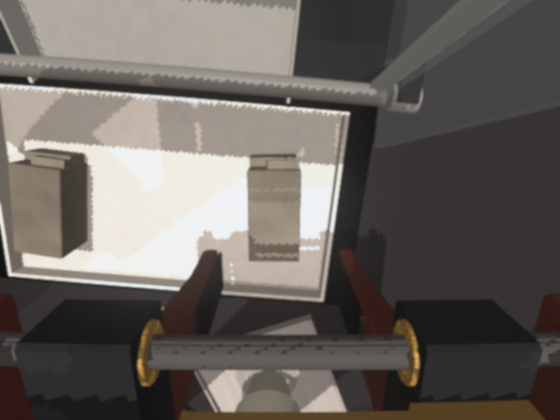

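Request:
send_rows([
  {"linear":[-0.4,3,0.4],"twist":0},
  {"linear":[-0.4,7,0.4],"twist":0},
  {"linear":[-0.4,9.5,0.4],"twist":0},
  {"linear":[-0.4,11,0.4],"twist":0},
  {"linear":[-0.4,11.4,0.4],"twist":0},
  {"linear":[-0.4,11.4,0.4],"twist":0},
])

```text
time_s: 20.55
position: [0.5481, 0.2975, 0.0356]
orientation: [-1.553, 0.269, -0.271]
contact_force: [-0.2, 0.8, 0.3]
grip_width: 0.0579
```

Request:
send_rows([
  {"linear":[0,0,0],"twist":0},
  {"linear":[0,0,0],"twist":0},
  {"linear":[0,0,0],"twist":0},
  {"linear":[0,0,0],"twist":0},
], jaw=0, force=35)

```text
time_s: 21.05
position: [0.5481, 0.2977, 0.0356]
orientation: [-1.553, 0.269, -0.271]
contact_force: [-0.2, -1.0, 5.9]
grip_width: 0.0399
```

Request:
send_rows([
  {"linear":[0,-1,0],"twist":0},
  {"linear":[0,-3,0],"twist":0},
  {"linear":[0,-7,0],"twist":0},
  {"linear":[0,-11,0],"twist":0},
  {"linear":[0,-15,0],"twist":0},
  {"linear":[0,-18,0],"twist":0},
])

```text
time_s: 21.8
position: [0.5471, 0.2974, 0.2166]
orientation: [-1.554, 0.27, -0.27]
contact_force: [0.5, -0.2, -3.0]
grip_width: 0.0393
```

Run:
```python
from h import *
print(yaw(),to([.508,-.32,.2]))
```

```text
-19.70584309092243 [ 17.1382   1.6484 -59.4458]
```

Yaw to −89: twist 1.21.

Request:
send_rows([
  {"linear":[1,0,-4],"twist":0.1},
  {"linear":[3,0,-10],"twist":0.22},
  {"linear":[5,0,-16],"twist":0.35},
  {"linear":[7,0,-22],"twist":0.48},
  {"linear":[8,0,-28],"twist":0.62},
  {"linear":[10,0,-34],"twist":0.75},
  {"linear":[12,0,-40],"twist":0.88},
  {"linear":[13,0,-46],"twist":1.0},
  {"linear":[15,0,-52],"twist":1.12},
  {"linear":[17.1,0,-57],"twist":1.21},
])

```text
time_s: 23.05
position: [0.515, -0.2986, 0.2148]
orientation: [-1.215, 1.201, -1.199]
contact_force: [0.4, -0.3, -3.0]
grip_width: 0.04
```

Request:
send_rows([
  {"linear":[2,2,0],"twist":0},
  {"linear":[2,7,0],"twist":0},
  {"linear":[2,12,0],"twist":0},
  {"linear":[2,12,0],"twist":0},
  {"linear":[2,12,0],"twist":0},
])

```text
time_s: 23.68
position: [0.5171, -0.3166, 0.0959]
orientation: [-1.217, 1.196, -1.197]
contact_force: [0.4, -0.3, -2.7]
grip_width: 0.04
```

Run:
```python
from h import *
print(yaw(),to([.508,-.32,.022]))
```

```text
-88.98166390639454 [ 0.3228  7.3894 -0.9157]
```

Request:
send_rows([
  {"linear":[0.3,3,-0.5],"twist":0},
  {"linear":[0.3,5.5,-0.9],"twist":0},
  {"linear":[0.3,6.8,-0.9],"twist":0},
  {"linear":[0.3,7.5,-0.9],"twist":0},
  {"linear":[0.3,7.5,-0.9],"twist":0},
  {"linear":[0.3,7.5,-0.9],"twist":0},
])

```text
time_s: 24.42
position: [0.5083, -0.3205, 0.0208]
orientation: [-1.217, 1.195, -1.198]
contact_force: [0.2, -0.8, -2.8]
grip_width: 0.0399
```

Request:
send_rows([
  {"linear":[0,0,0],"twist":0},
  {"linear":[0,0,0],"twist":0},
  {"linear":[0,0,0],"twist":0},
], jaw=5)

```text
time_s: 24.8
position: [0.5078, -0.3202, 0.0202]
orientation: [-1.217, 1.196, -1.197]
contact_force: [1.4, 0.1, -0.5]
grip_width: 0.0504
```

Request:
send_rows([
  {"linear":[0,-3,0],"twist":0},
  {"linear":[0,-8,0],"twist":0},
  {"linear":[0,-13,0],"twist":0},
  {"linear":[0,-18,0],"twist":0},
  {"linear":[0,-18,0],"twist":0},
])

```text
time_s: 25.42
position: [0.5101, -0.322, 0.2047]
orientation: [-1.216, 1.189, -1.204]
contact_force: [0.1, 0.6, -0.5]
grip_width: 0.05
```

Run:
```python
from h import *
print(yaw(),to([.3782,.3627,.20]))
d=cam("wrist","w8")
```

```text
-89.0394907592267 [-68.6799  -0.0282 -12.0397]
```

View pics/w8.png

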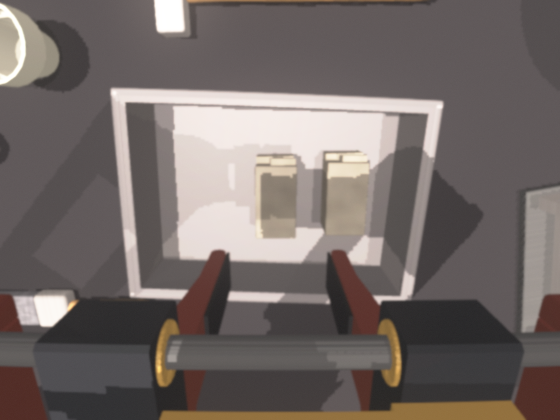

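Request:
send_rows([
  {"linear":[-6,0,-1],"twist":-0.1},
  {"linear":[-12,0,-2],"twist":-0.2},
  {"linear":[-18,0,-3],"twist":-0.3},
  {"linear":[-24,0,-4],"twist":-0.4},
  {"linear":[-30,0,-5],"twist":-0.5},
  {"linear":[-36,0,-6],"twist":-0.6},
  {"linear":[-42,0,-7.5],"twist":-0.72},
  {"linear":[-48,0,-8.5],"twist":-0.84},
  {"linear":[-54,0,-9.5],"twist":-0.96},
  {"linear":[-60,0,-10.5],"twist":-1.046},
], jaw=5.8)

```text
time_s: 26.72
position: [0.3908, 0.2795, 0.1983]
orientation: [-1.536, 0.397, -0.394]
contact_force: [1.4, -0.1, -0.0]
grip_width: 0.0581
```

Run:
```python
from h import *
print(yaw(),to([.3782,.3627,.15]))
```

```text
-28.91653293466363 [-5.1183  4.8202  6.6867]
```

Request:
send_rows([
  {"linear":[-3,1,4],"twist":0},
  {"linear":[-5,4,6.6],"twist":0},
  {"linear":[-5,5,6.6],"twist":0},
  {"linear":[-5,5,6.6],"twist":0},
  {"linear":[-5,5,6.6],"twist":0},
])

```text
time_s: 27.35
position: [0.3813, 0.3591, 0.1501]
orientation: [-1.534, 0.399, -0.399]
contact_force: [-0.1, -0.5, 0.1]
grip_width: 0.0581
```

Run:
```python
from h import *
print(yaw(),to([.3782,.3627,.034]))
d=cam("wrist","w9")
```

```text
-29.178027196535254 [-0.4456 11.6073  0.1742]
```

View pics/w9.png

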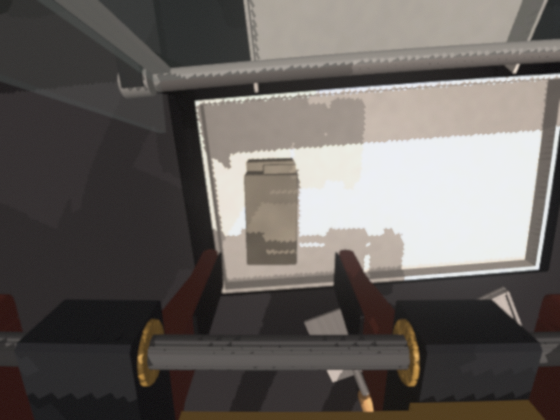

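Request:
send_rows([
  {"linear":[-0.4,3,0.1],"twist":0},
  {"linear":[-0.4,7,0.1],"twist":0},
  {"linear":[-0.4,9.5,0.1],"twist":0},
  {"linear":[-0.4,11,0.1],"twist":0},
  {"linear":[-0.4,11.5,0.1],"twist":0},
  {"linear":[-0.4,11.5,0.1],"twist":0},
])

```text
time_s: 28.15
position: [0.3784, 0.3631, 0.0354]
orientation: [-1.533, 0.398, -0.399]
contact_force: [0.6, 0.4, 0.5]
grip_width: 0.058
```

Request:
send_rows([
  {"linear":[0,0,0],"twist":0},
  {"linear":[0,0,0],"twist":0},
  {"linear":[0,0,0],"twist":0},
  {"linear":[0,0,0],"twist":0},
], jaw=0, force=35)

```text
time_s: 28.65
position: [0.3782, 0.3634, 0.0355]
orientation: [-1.533, 0.398, -0.399]
contact_force: [0.1, -0.7, 6.5]
grip_width: 0.0396
```

Request:
send_rows([
  {"linear":[0,-1,0],"twist":0},
  {"linear":[0,-3,0],"twist":0},
  {"linear":[0,-7,0],"twist":0},
  {"linear":[0,-11,0],"twist":0},
  {"linear":[0,-15,0],"twist":0},
  {"linear":[0,-18,0],"twist":0},
])

```text
time_s: 29.4
position: [0.3778, 0.3629, 0.2168]
orientation: [-1.533, 0.397, -0.399]
contact_force: [0.5, -0.5, -3.1]
grip_width: 0.0397
```

Run:
```python
from h import *
print(yaw(),to([.508,-.25,.2]))
```

```text
-29.097471257906843 [ 41.179    1.6687 -47.2245]
```

Request:
send_rows([
  {"linear":[2,0,-3],"twist":0.08},
  {"linear":[6,0,-8],"twist":0.18},
  {"linear":[10,0,-12],"twist":0.28},
  {"linear":[14,0,-17],"twist":0.4},
  {"linear":[18,0,-21],"twist":0.52},
  {"linear":[22,0,-26],"twist":0.64},
  {"linear":[26,0,-30],"twist":0.76},
  {"linear":[30,0,-35],"twist":0.88},
  {"linear":[34,0,-39],"twist":0.98},
  {"linear":[38,0,-44],"twist":1.045},
])

```text
time_s: 30.65
position: [0.4955, -0.2064, 0.2151]
orientation: [-1.216, 1.198, -1.198]
contact_force: [0.5, 0.5, -2.8]
grip_width: 0.0401
```

Request:
send_rows([
  {"linear":[3,0,1],"twist":0},
  {"linear":[4,5,1],"twist":0},
  {"linear":[4,10,1],"twist":0},
  {"linear":[4,10,1],"twist":0},
  {"linear":[4,10,1],"twist":0},
])

```text
time_s: 31.28
position: [0.507, -0.2449, 0.1163]
orientation: [-1.218, 1.195, -1.197]
contact_force: [0.0, 0.5, -1.8]
grip_width: 0.0401
```

Run:
```python
from h import *
print(yaw(),to([.508,-.25,.022]))
```

```text
-88.9653341331212 [0.5083 9.4295 0.0815]
```

Request:
send_rows([
  {"linear":[0.5,3,0],"twist":0},
  {"linear":[0.5,6,0],"twist":0},
  {"linear":[0.5,8,0],"twist":0},
  {"linear":[0.5,9.1,0],"twist":0},
  {"linear":[0.5,9.5,0],"twist":0},
  {"linear":[0.5,9.5,0],"twist":0},
])

```text
time_s: 32.02
position: [0.5072, -0.25, 0.0208]
orientation: [-1.217, 1.195, -1.197]
contact_force: [-0.4, -0.0, -2.9]
grip_width: 0.0401
```

Request:
send_rows([
  {"linear":[0,0,0],"twist":0},
  {"linear":[0,0,0],"twist":0},
  {"linear":[0,0,0],"twist":0},
], jaw=5)

```text
time_s: 32.4
position: [0.5068, -0.2498, 0.0203]
orientation: [-1.218, 1.195, -1.197]
contact_force: [-0.5, -0.8, -0.0]
grip_width: 0.0499
```

Request:
send_rows([
  {"linear":[0,-3,0],"twist":0},
  {"linear":[0,-8,0],"twist":0},
  {"linear":[0,-13,0],"twist":0},
  {"linear":[0,-18,0],"twist":0},
  {"linear":[0,-22,0],"twist":0},
  {"linear":[0,-25,0],"twist":0},
  {"linear":[0,-25,0],"twist":0},
])

```text
time_s: 33.28
position: [0.5079, -0.2505, 0.2726]
orientation: [-1.217, 1.191, -1.201]
contact_force: [-0.6, 1.0, 0.5]
grip_width: 0.0502
```

Run:
```python
from h import *
s,p,R=st();print(p,yaw(),s["joint_positions"])
d=cam("top","top3");d=cam("side","side6");cam("wrist","w10")
```

```text
[ 0.5079 -0.2505  0.2726] -88.9782712814873 [-0.5801  0.2655  1.5208 -0.0001  1.3497  0.9729]
```

View pics/top3.png

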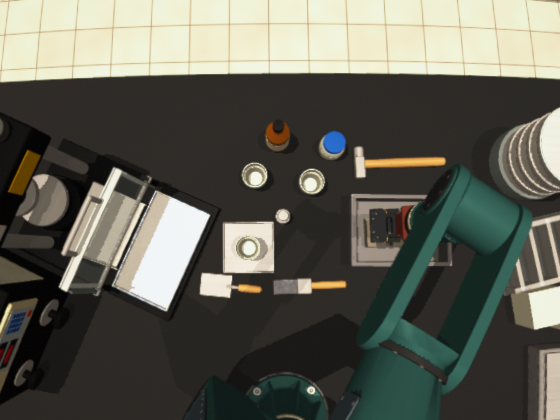

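View pics/w10.png

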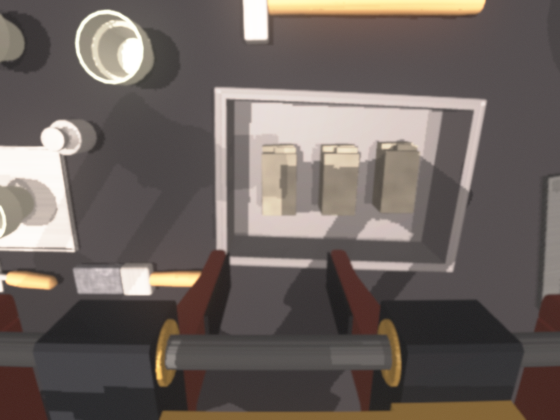

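View pics/side6.png

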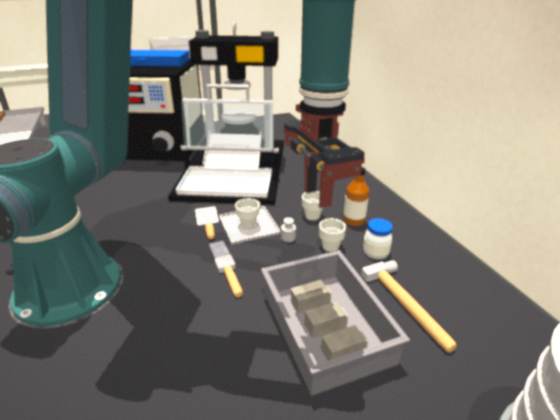

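Run:
```python
from h import *
X=H-.2*EX; X[2]=.348; print(X,to(X))
```

```text
[0.4177 0.233  0.348 ] [-48.3663  -7.8774  -7.9547]
```

Request:
send_rows([
  {"linear":[-3,-1,-0.5],"twist":-0.17},
  {"linear":[-7,-2,-1],"twist":-0.34},
  {"linear":[-12,-3,-2],"twist":-0.51},
  {"linear":[-17,-4,-3],"twist":-0.68},
  {"linear":[-22,-5,-4],"twist":-0.85},
  {"linear":[-27,-6,-5],"twist":-1.02},
  {"linear":[-32,-7,-6],"twist":-1.19},
  {"linear":[-37,-7.8,-7],"twist":-1.36},
  {"linear":[-42,-7.8,-8],"twist":-1.53},
  {"linear":[-48,-7.8,-8],"twist":-1.7},
], jaw=4)

```text
time_s: 34.67
position: [0.4165, 0.2299, 0.3464]
orientation: [-1.569, -0.117, 0.121]
contact_force: [0.6, 0.5, -0.5]
grip_width: 0.0403
```

Request:
send_rows([
  {"linear":[0,0,0],"twist":-0.17},
  {"linear":[0,0,0],"twist":-0.34},
  {"linear":[0,0,0],"twist":-0.51},
  {"linear":[0,0,0],"twist":-0.68},
  {"linear":[0,0,0],"twist":-0.85},
  {"linear":[0,0,0],"twist":-1.0},
  {"linear":[0,0,0],"twist":-1.0},
  {"linear":[0,0,0],"twist":-1.0},
])

```text
time_s: 35.67
position: [0.4176, 0.2288, 0.3469]
orientation: [-1.381, -0.888, 0.891]
contact_force: [-0.2, 0.3, 0.5]
grip_width: 0.0401
```

Run:
```python
from h import *
X=H+.036*EX; X[2]=.348; s,p,R=st();print(p,s["joint_positions"],yaw(),to(X))
cam("wrist","w11");d=cam("top","top4")
```

```text
[0.4176 0.2288 0.3469] [ 0.356   0.0801  1.5729 -0.      1.4905 -0.7881] 65.55035607391022 [23.9897 -0.1439  0.0934]
```

View pics/w11.png

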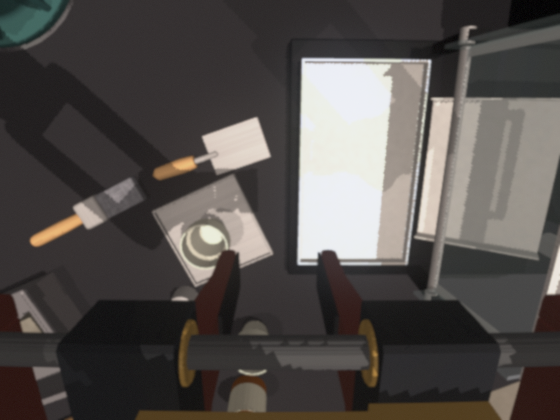

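View pics/top4.png

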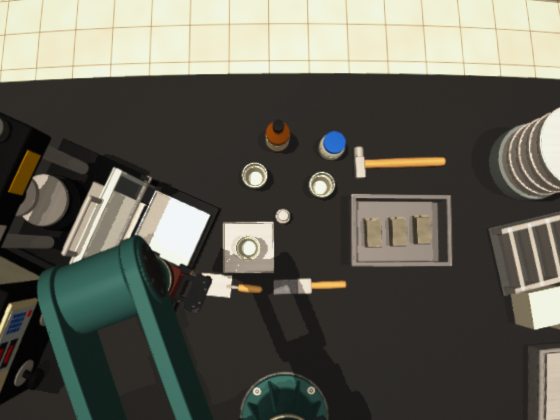

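Run:
```python
from h import *
d=cam("top")
for q in [(122,188),(12,412)]:
    X=onz(d,(60+(q[0]+.5)/4-.5,150+(q[1]+.5)/4-.5),.309)-H;print(X@EX,X@EY)
```

```text
0.03646739143460055 -0.06884046662120653
0.04053996052800074 0.06489738614211904
```

Request:
send_rows([
  {"linear":[5,-0.4,0.1],"twist":0},
  {"linear":[10,-0.4,0.1],"twist":0},
  {"linear":[15,-0.4,0.1],"twist":0},
  {"linear":[19,-0.4,0.1],"twist":0},
  {"linear":[22,-0.4,0.1],"twist":0},
  {"linear":[23.6,-0.4,0.1],"twist":0},
  {"linear":[23.9,-0.4,0.1],"twist":0},
  {"linear":[23.9,-0.4,0.1],"twist":0},
])

```text
time_s: 36.83
position: [0.5151, 0.4464, 0.3519]
orientation: [-1.381, -0.891, 0.892]
contact_force: [0.8, -0.4, -0.6]
grip_width: 0.0398
```

Run:
```python
from h import *
s,p,R=st();print(p,s["contact_force"],(p-H)@EX,(p-H)@EY,p[2])
cam("wrist","w12");cam("side","side7")
```

```text
[0.5151 0.4464 0.3519] [ 0.7905 -0.4052 -0.5981] 0.03463766175201601 0.00037992924462302 0.3518768931741502
```

View pics/w12.png

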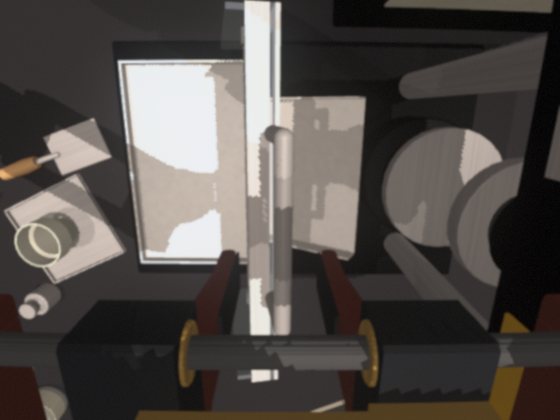

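Request:
send_rows([
  {"linear":[0.2,2,0],"twist":0},
  {"linear":[0.2,4,0],"twist":0},
  {"linear":[0.2,5.3,0],"twist":0},
  {"linear":[0.2,6,0],"twist":0},
  {"linear":[0.2,6,0],"twist":0},
])

```text
time_s: 37.55
position: [0.516, 0.4488, 0.2917]
orientation: [-1.381, -0.891, 0.892]
contact_force: [-0.1, -0.1, 0.3]
grip_width: 0.0398
```

Request:
send_rows([
  {"linear":[0,0,0],"twist":0},
  {"linear":[0,0,0],"twist":0},
  {"linear":[0,0,0],"twist":0},
  {"linear":[0,0,0],"twist":0},
  {"linear":[0,0,0],"twist":0},
], jaw=0, force=25)

```text
time_s: 38.17
position: [0.5162, 0.4491, 0.2922]
orientation: [-1.381, -0.892, 0.891]
contact_force: [-0.3, -0.7, 2.8]
grip_width: 0.0112
```

Run:
```python
from h import *
s,p,R=st();print(p,s["contact_force"],(p-H)@EX,(p-H)@EY,p[2]+.019-.105)
```

```text
[0.5162 0.4491 0.2922] [-0.2896 -0.679   2.8082] 0.037476949877049096 0.0004374751236650707 0.20618201281432857
```

Request:
send_rows([
  {"linear":[-1,-0.15,0],"twist":0},
  {"linear":[-2.05,-0.27,0],"twist":0},
  {"linear":[-3.1,-0.32,0],"twist":0},
  {"linear":[-4.12,-0.33,0],"twist":0},
  {"linear":[-5.15,-0.28,0],"twist":0},
  {"linear":[-6.18,-0.18,0],"twist":0},
  {"linear":[-7.2,-0.03,0],"twist":0},
  {"linear":[-8.22,0.17,0],"twist":0},
  {"linear":[-8.22,0.17,0],"twist":0},
])

```text
time_s: 39.3
position: [0.4812, 0.3729, 0.2898]
orientation: [-1.381, -0.889, 0.893]
contact_force: [-4.8, 1.8, 1.4]
grip_width: 0.0113
```

Run:
```python
from h import *
s,p,R=st();f=s["contact_force"];q=p-H+[0,0,.019];print(f@EX,f[2],q@EX,q[2],np.hypot(q@EX,q[2]),np.arctan2(q[2],-q@EX))
```

```text
-0.3790751456136469 1.380485967112093 -0.04630473838221852 0.20378961306240875 0.20898405486728402 1.3473714385542852
```

Request:
send_rows([
  {"linear":[-1,0.25,0],"twist":0},
  {"linear":[-2,0.56,0],"twist":0},
  {"linear":[-3,0.92,0],"twist":0},
  {"linear":[-3.93,1.31,0],"twist":0},
  {"linear":[-4.87,1.76,0],"twist":0},
  {"linear":[-5.77,2.24,0],"twist":0},
  {"linear":[-6.65,2.78,0],"twist":0},
  {"linear":[-7.51,3.36,0],"twist":0},
  {"linear":[-8.33,3.98,0],"twist":0},
  {"linear":[-9.13,4.65,0],"twist":0},
])

```text
time_s: 40.55
position: [0.4441, 0.2904, 0.243]
orientation: [-1.38, -0.891, 0.892]
contact_force: [-4.8, 3.0, 0.1]
grip_width: 0.0116
```

Run:
```python
from h import *
s,p,R=st();f=s["contact_force"];q=p-H+[0,0,.019];print(f@EX,f[2],q@EX,q[2],np.hypot(q@EX,q[2]),np.arctan2(q[2],-q@EX))
```

```text
0.6914425100399306 0.11733119783134716 -0.13680608446591383 0.15698201466223796 0.20822885888922757 0.8539656149952497
```

Request:
send_rows([
  {"linear":[-0.76,0.7,0],"twist":0},
  {"linear":[-1.49,1.44,0],"twist":0},
  {"linear":[-2.17,2.21,0],"twist":0},
  {"linear":[-2.82,3.02,0],"twist":0},
  {"linear":[-3.42,3.86,0],"twist":0},
  {"linear":[-3.99,4.73,0],"twist":0},
  {"linear":[-4.51,5.63,0],"twist":0},
  {"linear":[-4.98,6.55,0],"twist":0},
  {"linear":[-5.41,7.49,0],"twist":0},
  {"linear":[-5.79,8.45,0],"twist":0},
])

```text
time_s: 41.8
position: [0.4208, 0.2377, 0.1585]
orientation: [-1.381, -0.891, 0.892]
contact_force: [-4.4, 2.4, -0.4]
grip_width: 0.0112
```

Run:
```python
from h import *
s,p,R=st();f=s["contact_force"];q=p-H+[0,0,.019];print(f@EX,f[2],q@EX,q[2],np.hypot(q@EX,q[2]),np.arctan2(q[2],-q@EX))
```

```text
0.3575393730157114 -0.39860236407654726 -0.19444263011192192 0.07246534478763317 0.20750701819464382 0.35673724950444574
```

Request:
send_rows([
  {"linear":[-0.33,0.98,0],"twist":0},
  {"linear":[-0.61,1.98,0],"twist":0},
  {"linear":[-0.84,2.99,0],"twist":0},
  {"linear":[-1.02,4.01,0],"twist":0},
  {"linear":[-1.1,4.6,0],"twist":0},
  {"linear":[-1.15,5.1,0],"twist":0},
  {"linear":[-1.2,5.6,0],"twist":0},
  {"linear":[-1.22,6.1,0],"twist":0},
  {"linear":[-1.24,6.5,0],"twist":0},
  {"linear":[-1.24,6.5,0],"twist":0},
])

```text
time_s: 43.05
position: [0.416, 0.2267, 0.0939]
orientation: [-1.381, -0.892, 0.892]
contact_force: [-1.4, -0.3, -2.2]
grip_width: 0.0113
```

Run:
```python
from h import *
s,p,R=st();f=s["contact_force"];q=p-H+[0,0,.019];print(f@EX,f[2],q@EX,q[2],np.hypot(q@EX,q[2]),np.arctan2(q[2],-q@EX))
```

```text
-0.8180303262247469 -2.2258201139736444 -0.2063555947076296 0.007949486527873358 0.20650865793761852 0.03850420234305711
```

Request:
send_rows([
  {"linear":[0,0.15,0],"twist":0},
  {"linear":[0,0.3,0],"twist":0},
  {"linear":[0,0.45,0],"twist":0},
  {"linear":[0,0.6,0],"twist":0},
  {"linear":[0,0.6,0],"twist":0},
])

```text
time_s: 43.68
position: [0.416, 0.2267, 0.0886]
orientation: [-1.381, -0.892, 0.892]
contact_force: [-3.8, -1.0, 4.6]
grip_width: 0.0114
```

Request:
send_rows([
  {"linear":[0,0.1,0],"twist":0},
  {"linear":[0,0.2,0],"twist":0},
  {"linear":[0,0.3,0],"twist":0},
  {"linear":[0,0.3,0],"twist":0},
])

```text
time_s: 44.18
position: [0.4164, 0.2265, 0.0877]
orientation: [-1.381, -0.893, 0.891]
contact_force: [-9.7, -4.6, 32.0]
grip_width: 0.0112
```

Request:
send_rows([
  {"linear":[0,-0.25,0],"twist":0},
  {"linear":[0,-0.3,0],"twist":0},
  {"linear":[0,-0.3,0],"twist":0},
])

```text
time_s: 44.55
position: [0.4163, 0.2266, 0.0881]
orientation: [-1.381, -0.892, 0.892]
contact_force: [0.0, -4.2, 1.2]
grip_width: 0.0113
```

Request:
send_rows([
  {"linear":[0,0,0],"twist":0},
  {"linear":[0,0,0],"twist":0},
  {"linear":[0,0,0],"twist":0},
  {"linear":[0,0,0],"twist":0},
], jaw=3.6)

```text
time_s: 45.05
position: [0.416, 0.2269, 0.0881]
orientation: [-1.38, -0.892, 0.891]
contact_force: [-0.0, 0.1, -0.8]
grip_width: 0.0354
```

Request:
send_rows([
  {"linear":[0,-2,0],"twist":0},
  {"linear":[0,-5,0],"twist":0},
  {"linear":[0,-9,0],"twist":0},
  {"linear":[0,-13,0],"twist":0},
  {"linear":[0,-15,0],"twist":0},
  {"linear":[0,-15,0],"twist":0},
])

```text
time_s: 45.8
position: [0.417, 0.2272, 0.2396]
orientation: [-1.381, -0.895, 0.889]
contact_force: [0.3, -0.2, -0.5]
grip_width: 0.0359
```

Run:
```python
from h import *
s,p,R=st();print(p,yaw())
d=cam("side","side8");d=cam("top","top5");crop(d,200,110,360,310,3.0,"t5");
```

```text
[0.417  0.2272 0.2396] 65.72027075354774
```

View pics/side8.png

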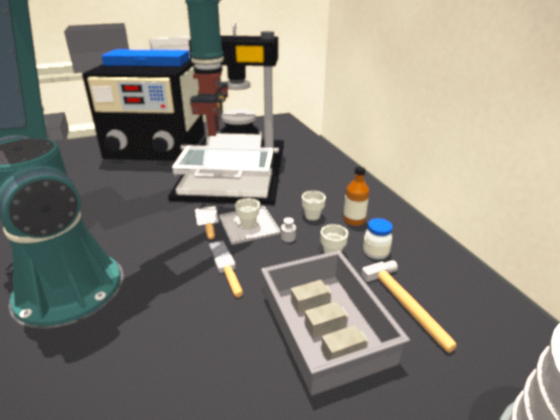

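View pics/t5.png

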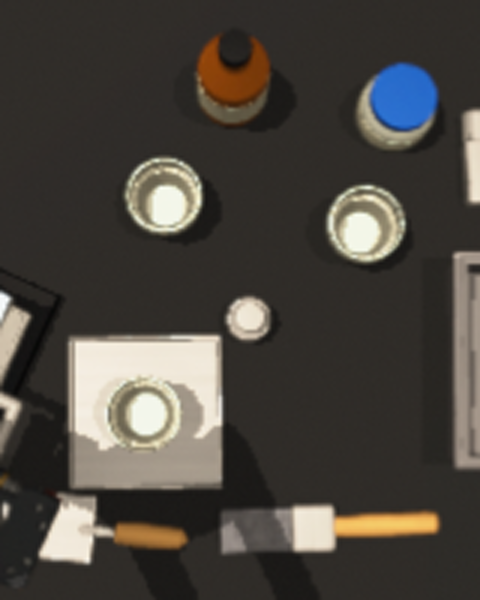

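Run:
```python
from h import *
d=cam("top");s,p,R=st()
w=cam("wrist");c=-np.array(w["R"]).T@np.array(w["t"]);print("cam in tool cm",R.T@(c-p)*100, "look",R.T@np.array(w["R"])[2])
sd=cam("side")
def t2(u,v,z): return onz(d,(200+(u+.5)/3-.5,110+(v+.5)/3-.5),z)
for n,a in dict(A=(t2(164,196,.068)),B=t2(366,224,.068),base=t2(145,413,.071)).items(): print(n,a,"side px",proj(sd,a))
print("bottle",t2(234,45,.17),t2(232,95,.05),"jar",t2(404,96,.085),"wt",t2(248,317,.055))
# ellipse of rims in top by bright/edges
g=cv2.resize(cv2.cvtColor(d["img"],cv2.COLOR_RGB2GRAY),None,fx=4,fy=4,interpolation=cv2.INTER_CUBIC)
for n,(u,v) in dict(A=(254,175),B=(321.5,184.5)).items():
    m=np.zeros_like(g);m[int(v*4)-80:int(v*4)+80,int(u*4)-80:int(u*4)+80]=1
    b=((g>75)&(m>0)).astype(np.uint8)
    cs,_=cv2.findContours(b,cv2.RETR_EXTERNAL,cv2.CHAIN_APPROX_NONE);k=max(cs,key=cv2.contourArea)
    (x,y),r=cv2.minEnclosingCircle(k);e=cv2.fitEllipse(k);print(n,x/4,y/4,r/4,e[0][0]/4,e[0][1]/4,e[1][0]/8,e[1][1]/8, onz(d,((x+.5)/4-.5,(y+.5)/4-.5),.068))
crop(sd,220,170,400,270,4.4,"s8")
```

```text
cam in tool cm [ -0.1081 -16.1554   7.9293] look [-0.0007  0.9572 -0.2894]
A [0.6602 0.0727 0.068 ] side px [[312.4282 196.3835]]
B [ 0.633  -0.1068  0.068 ] side px [[332.9618 231.7848]]
base [0.4679 0.0912 0.071 ] side px [[247.0751 204.6939]]
bottle [0.7686 0.0107 0.17  ] [0.7556 0.0106 0.05  ] jar [ 0.745  -0.1415  0.085 ] wt [ 0.5522 -0.0008  0.055 ]
A 254.5455322265625 175.04721069335938 13.319442749023438 254.5201873779297 175.03297424316406 13.034703254699707 13.104527473449707 [0.6611 0.0732 0.068 ]
B 321.8074035644531 184.50144958496094 13.479870796203613 321.8048400878906 184.40545654296875 13.031970024108887 13.30733871459961 [ 0.6335 -0.1062  0.068 ]
```

View pics/s8.png

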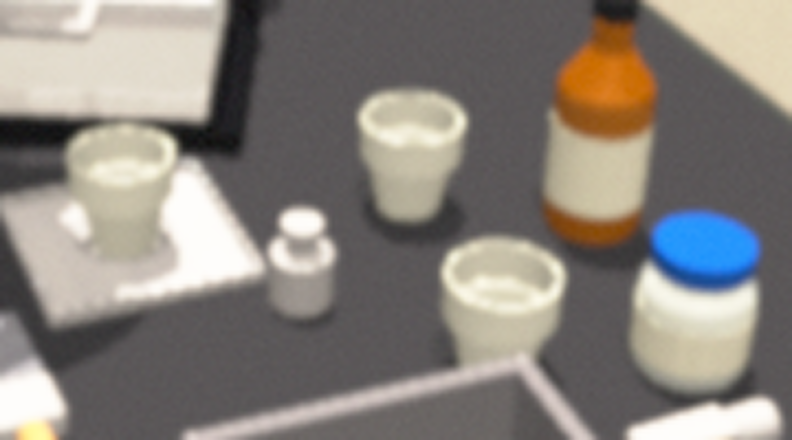

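Run:
```python
from h import *
print(to([.661,.0732,.2]))
```

```text
[ -3.8441   3.6372 -28.7335]
```

Request:
send_rows([
  {"linear":[-0.8,0,-5],"twist":0},
  {"linear":[-1.5,0,-10],"twist":0},
  {"linear":[-2.2,0,-15],"twist":0},
  {"linear":[-3,0,-20],"twist":0},
  {"linear":[-3.5,0,-25],"twist":0},
  {"linear":[-3.8,3,-28.5],"twist":0},
  {"linear":[-3.8,6,-28.5],"twist":0},
  {"linear":[-3.8,6,-28.5],"twist":0},
  {"linear":[-3.8,6,-28.5],"twist":0},
], jaw=8.78)

```text
time_s: 47.18
position: [0.6599, 0.0752, 0.1784]
orientation: [-1.38, -0.892, 0.892]
contact_force: [-0.3, 0.9, 0.0]
grip_width: 0.0876
```

Run:
```python
from h import *
print(yaw(),to([.661,.0732,.043]))
cam("wrist","w13");d=cam("top","top6")
```

```text
65.73415576041012 [-0.1329 13.54   -0.1847]
```

View pics/w13.png

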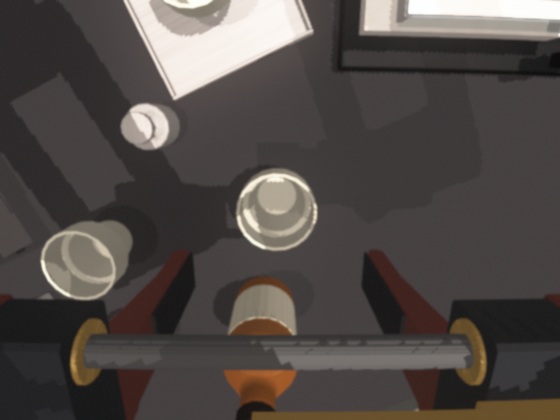

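View pics/top6.png

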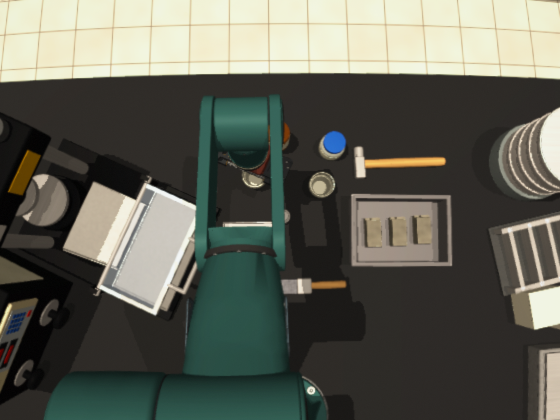

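Run:
```python
from h import *
d=cam("wrist")
g=cv2.resize(cv2.cvtColor(d["img"],cv2.COLOR_RGB2GRAY),None,fx=3,fy=3)
b=(g>120).astype(np.uint8);m=np.zeros_like(b);m[160*3:258*3,225*3:330*3]=1
cs,_=cv2.findContours(b*m,cv2.RETR_EXTERNAL,cv2.CHAIN_APPROX_NONE);k=max(cs,key=cv2.contourArea)
e=cv2.fitEllipse(k);c=((e[0][0]+.5)/3-.5,(e[0][1]+.5)/3-.5);print(c,e[1][0]/6,e[1][1]/6);X=onz(d,c,.068);print(X,to([X[0],X[1],.043]))
```

```text
(275.63844807942706, 209.17643229166666) 39.730428059895836 40.55859883626302
[0.6593 0.0724 0.068 ] [-0.3316 13.6718  0.0306]
```

Request:
send_rows([
  {"linear":[-0.2,4,-0.1],"twist":0},
  {"linear":[-0.2,8,-0.1],"twist":0},
  {"linear":[-0.2,11,-0.1],"twist":0},
  {"linear":[-0.2,12.8,-0.1],"twist":0},
  {"linear":[-0.2,13.4,-0.1],"twist":0},
  {"linear":[-0.2,13.4,-0.1],"twist":0},
])

```text
time_s: 48.08
position: [0.6607, 0.0728, 0.0449]
orientation: [-1.381, -0.893, 0.891]
contact_force: [-0.4, 0.8, -0.7]
grip_width: 0.0876
```

Request:
send_rows([
  {"linear":[0,0,0],"twist":0},
  {"linear":[0,0,0],"twist":0},
  {"linear":[0,0,0],"twist":0},
  {"linear":[0,0,0],"twist":0},
  {"linear":[0,0,0],"twist":0},
], jaw=0, force=15)

```text
time_s: 48.7
position: [0.6607, 0.0727, 0.045]
orientation: [-1.381, -0.893, 0.891]
contact_force: [-0.4, 0.4, 6.1]
grip_width: 0.0667
```

Request:
send_rows([
  {"linear":[0,-0.5,0],"twist":0},
  {"linear":[0,-1.5,0],"twist":0},
  {"linear":[0,-4,0],"twist":0},
  {"linear":[0,-8,0],"twist":0},
  {"linear":[0,-12,0],"twist":0},
  {"linear":[0,-14,0],"twist":0},
  {"linear":[0,-14,0],"twist":0},
])

```text
time_s: 49.58
position: [0.6614, 0.0727, 0.1864]
orientation: [-1.383, -0.895, 0.889]
contact_force: [-0.3, -0.5, -1.5]
grip_width: 0.0667
```

Run:
```python
from h import *
s,p,R=st();print(yaw(),p,to([.4679,.0912,.18]))
cam("wrist","w14")
d=cam("top","top7");crop(d,210,110,290,290,4,"t7")
```

```text
65.72081204850748 [0.6614 0.0727 0.1864] [-6.27    0.5638 18.3984]
```

View pics/w14.png

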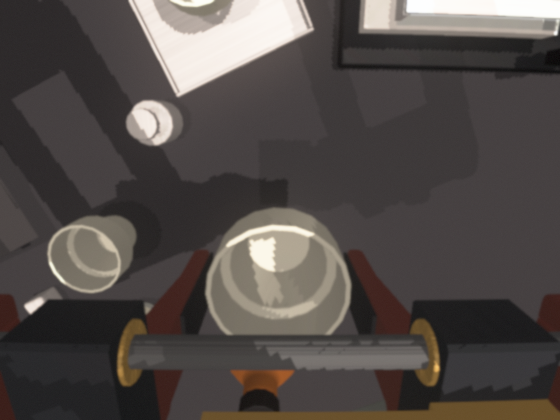

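Request:
send_rows([
  {"linear":[-0.5,0,2],"twist":0},
  {"linear":[-2,0,6],"twist":0},
  {"linear":[-3.5,0,10],"twist":0},
  {"linear":[-4.3,0,12.5],"twist":0},
  {"linear":[-4.3,0,12.5],"twist":0},
  {"linear":[-4.3,0,12.5],"twist":0},
])

```text
time_s: 50.42
position: [0.5293, 0.0848, 0.1836]
orientation: [-1.381, -0.892, 0.892]
contact_force: [0.2, 0.4, -1.7]
grip_width: 0.067
```

Run:
```python
from h import *
s,p,R=st();print(yaw(),p,to([.4679,.0912,.18]))
d=cam("wrist","w15")
```

```text
65.71561457478666 [0.5293 0.0848 0.1836] [-1.9387  0.3632  5.8588]
```

View pics/w15.png

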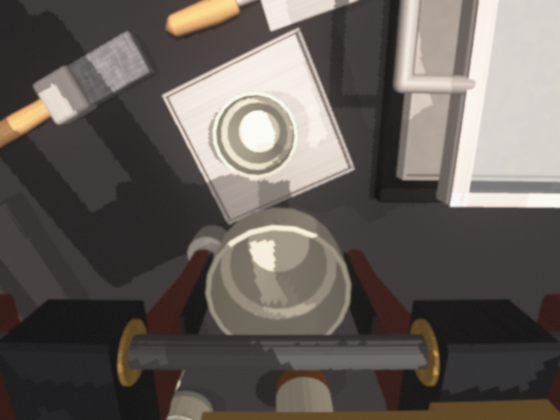

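Run:
```python
from h import *
d=cam("wrist");crop(d,190,80,370,350,3,"w15c")
```

```text
(no output)
```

View pics/w15c.png

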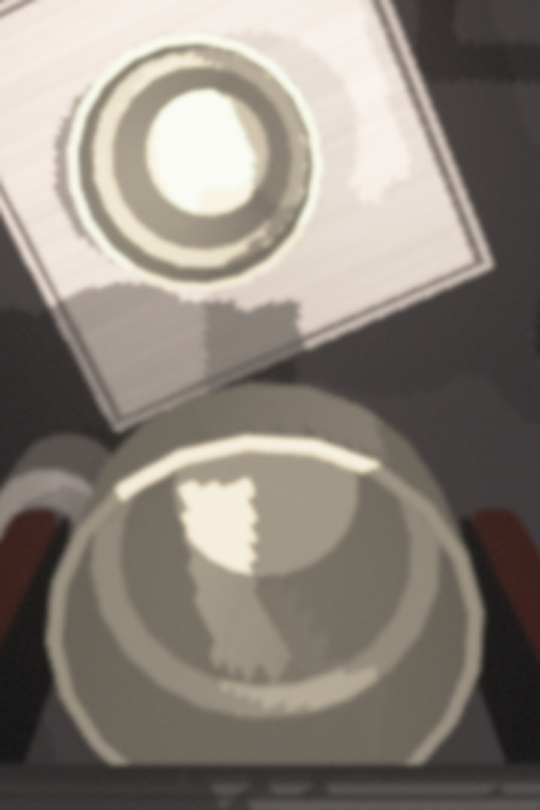

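```bash
cat >> h.py <<'E'
from scipy.optimize import least_squares
def circ(d,pts,z,r=.0335):
    X=np.array([onz(d,q,z)[:2] for q in pts])
    f=least_squares(lambda c:np.hypot(*(X-c[:2]).T)-c[2],[*X.mean(0),r]); return f.x,f.fun
E
python3 - <<'E'
from h import *
d=cam("wrist");s,p,R=st()
cv=lambda P,ox,oy,k:[(ox+(u+.5)/k-.5,oy+(v+.5)/k-.5) for u,v in P]
H1=[(118,494),(180,455),(260,434),(380,465),(440,520),(46,625),(485,615),(60,690),(470,690)]
for dz in(.021,.023,.025):
    c,f=circ(d,cv(H1,190,80,3),p[2]+dz);print("held",dz,c,f*1e3, R.T@np.array([*(c[:2]-p[:2]),0])*100)
B=[(66,159),(320,159),(193,33),(193,285),(103,70),(103,248),(283,70),(283,248)]
c,f=circ(d,cv(B,190,80,3),.071);print("base",c,f*1e3)
print(to([c[0],c[1],.18]))
E
```

```text
held 0.021 [0.5313 0.0829 0.0334] [-0.5661 -0.2456  0.5617  0.1929 -0.4376  0.428   0.4431 -0.0756 -0.3006] [-0.1048  0.0001 -0.2244]
held 0.023 [0.5302 0.0833 0.0329] [-0.5581 -0.2421  0.5537  0.1901 -0.4314  0.4219  0.4367 -0.0745 -0.2964] [-0.1048  0.     -0.1083]
held 0.025 [0.5292 0.0838 0.0325] [-0.55   -0.2386  0.5457  0.1874 -0.4252  0.4159  0.4304 -0.0734 -0.2921] [-0.1049 -0.      0.0078]
base [0.4658 0.0916 0.0327] [ 0.4374  0.4654 -0.4657 -0.4826 -0.2935  0.3221  0.2831 -0.2662]
[-2.0037  0.3866  6.1   ]
```

Request:
send_rows([
  {"linear":[-0.8,0,2.5],"twist":0},
  {"linear":[-1.7,0,5.5],"twist":0},
  {"linear":[-1.9,0.5,6.1],"twist":0},
  {"linear":[-1.9,2,6.1],"twist":0},
  {"linear":[-1.9,4,6.1],"twist":0},
  {"linear":[-1.9,5,6.1],"twist":0},
  {"linear":[-1.9,5,6.1],"twist":0},
])

```text
time_s: 51.45
position: [0.4653, 0.0925, 0.1335]
orientation: [-1.38, -0.89, 0.892]
contact_force: [0.3, -0.2, -0.9]
grip_width: 0.0671
```

Run:
```python
from h import *
s,p,R=st();print(yaw(),p,s["contact_force"])
d=cam("side","side9");crop(d,180,130,300,240,5,"s9")
```

```text
65.71016735306999 [0.4653 0.0925 0.1335] [ 0.3148 -0.2167 -0.918 ]
```

View pics/s9.png

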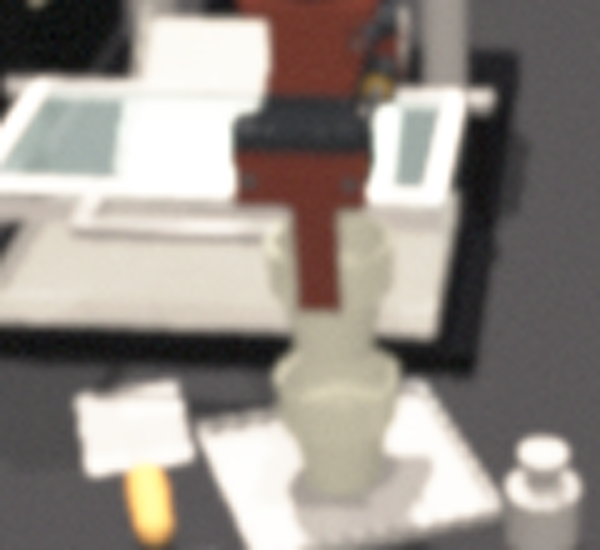

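Run:
```python
from h import *
d=cam("side");s,p,R=st()
for X in ([.4658,.0916,.071],[.4679,.0912,.071],[*p[:2],p[2]+.023],[*p[:2],.071]): q=proj(d,X)[0]; print(X,q,(q-[180,130])*5)
J=(proj(d,[.466,.0916,.071])-proj(d,[.476,.0916,.071]))[0],(proj(d,[.466,.0916,.071])-proj(d,[.466,.1016,.071]))[0];print(J)
```

```text
[0.4658, 0.0916, 0.071] [246.3183 204.7524] [331.5916 373.762 ]
[0.4679, 0.0912, 0.071] [247.0846 204.6823] [335.423  373.4116]
[np.float64(0.4658208991983959), np.float64(0.09261067120101608), np.float64(0.15739960739447212)] [244.8446 176.9709] [324.2228 234.8543]
[np.float64(0.4658208991983959), np.float64(0.09261067120101608), 0.071] [246.2205 204.5743] [331.1027 372.8713]
(array([-3.4417,  0.6652]), array([1.0323, 1.737 ]))
```

Request:
send_rows([
  {"linear":[0,1.5,0],"twist":0},
  {"linear":[0,3,0],"twist":0},
  {"linear":[0,4.2,0],"twist":0},
  {"linear":[0,5,0],"twist":0},
  {"linear":[0,5.4,0],"twist":0},
  {"linear":[0,5.4,0],"twist":0},
])

```text
time_s: 52.3
position: [0.4651, 0.0926, 0.0801]
orientation: [-1.38, -0.891, 0.892]
contact_force: [0.1, -0.2, -2.1]
grip_width: 0.0668
```

Run:
```python
from h import *
s,p,R=st();print(p,s["contact_force"])
d=cam("side","side10");crop(d,180,130,300,240,5,"s10")
```

```text
[0.4651 0.0926 0.0801] [ 0.0621 -0.1814 -2.0986]
```

View pics/s10.png

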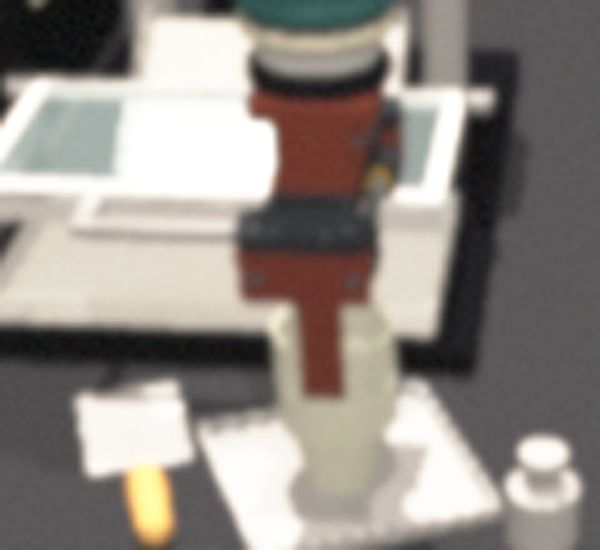

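Nested freely with no contact force so far; lower the last few mm.

Request:
send_rows([
  {"linear":[0,0.15,0],"twist":0},
  {"linear":[0,0.3,0],"twist":0},
  {"linear":[0,0.4,0],"twist":0},
  {"linear":[0,0.4,0],"twist":0},
])

```text
time_s: 52.85
position: [0.465, 0.0927, 0.0761]
orientation: [-1.38, -0.891, 0.892]
contact_force: [-0.2, -0.7, -2.6]
grip_width: 0.0672
```

Request:
send_rows([
  {"linear":[0,0.08,0],"twist":0},
  {"linear":[0,0.15,0],"twist":0},
  {"linear":[0,0.15,0],"twist":0},
])

```text
time_s: 53.22
position: [0.4653, 0.0926, 0.0757]
orientation: [-1.381, -0.892, 0.892]
contact_force: [-3.2, -0.9, 12.9]
grip_width: 0.067
```

Request:
send_rows([
  {"linear":[0,-0.15,0],"twist":0},
  {"linear":[0,-0.15,0],"twist":0},
])

```text
time_s: 53.48
position: [0.4652, 0.0927, 0.0762]
orientation: [-1.381, -0.892, 0.891]
contact_force: [0.7, -0.6, -0.9]
grip_width: 0.0669
```

Request:
send_rows([
  {"linear":[0,0,0],"twist":0},
  {"linear":[0,0,0],"twist":0},
  {"linear":[0,0,0],"twist":0},
  {"linear":[0,0,0],"twist":0},
], jaw=8.78)

```text
time_s: 53.98
position: [0.4651, 0.0927, 0.0761]
orientation: [-1.38, -0.892, 0.892]
contact_force: [-0.1, 0.8, -0.2]
grip_width: 0.0877
```

Request:
send_rows([
  {"linear":[0,-2,0],"twist":0},
  {"linear":[0,-5,0],"twist":0},
  {"linear":[0,-9,0],"twist":0},
  {"linear":[0,-13,0],"twist":0},
  {"linear":[0,-14,0],"twist":0},
  {"linear":[0,-14,0],"twist":0},
])

```text
time_s: 54.72
position: [0.4652, 0.0927, 0.2162]
orientation: [-1.381, -0.892, 0.891]
contact_force: [0.4, 0.9, -0.4]
grip_width: 0.0877
```

Run:
```python
from h import *
s,p,R=st();print(p,yaw(),to([.6335,-.1062,.18]))
d=cam("side","side11");crop(d,180,130,360,270,4.4,"s11");cam("wrist","w16")
```

```text
[0.4652 0.0927 0.2162] 65.71430468423621 [-11.2061   3.6358 -23.5177]
```

View pics/s11.png

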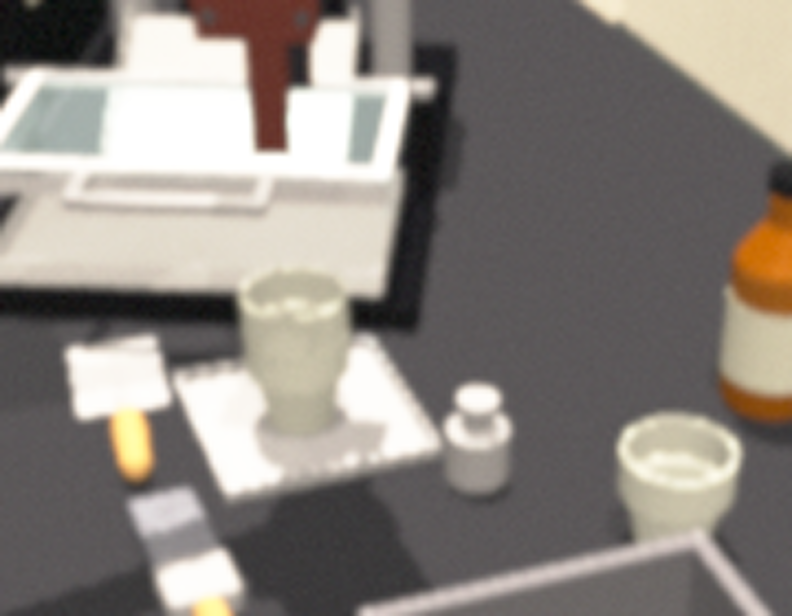

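View pics/w16.png

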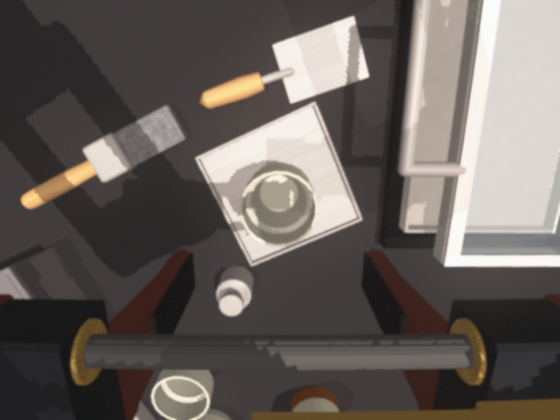

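Request:
send_rows([
  {"linear":[-2,0,-4],"twist":0},
  {"linear":[-4,0,-9],"twist":0},
  {"linear":[-6.5,0,-14],"twist":0},
  {"linear":[-9,0,-19],"twist":0},
  {"linear":[-11,1.5,-23],"twist":0},
  {"linear":[-11.2,3.5,-23.4],"twist":0},
  {"linear":[-11.2,3.5,-23.4],"twist":0},
  {"linear":[-11.2,3.5,-23.4],"twist":0},
])

```text
time_s: 55.82
position: [0.6315, -0.1051, 0.1805]
orientation: [-1.379, -0.891, 0.893]
contact_force: [0.3, 0.3, -0.1]
grip_width: 0.0877
```

Run:
```python
from h import *
s,p,R=st();print(p,yaw(),to([.6335,-.1062,.043]))
d=cam("wrist","w17")
g=cv2.resize(cv2.cvtColor(d["img"],cv2.COLOR_RGB2GRAY),None,fx=3,fy=3)
b=(g>120).astype(np.uint8);m=np.zeros_like(b);m[150*3:262*3,225*3:330*3]=1
cs,_=cv2.findContours(b*m,cv2.RETR_EXTERNAL,cv2.CHAIN_APPROX_NONE);k=max(cs,key=cv2.contourArea)
e=cv2.fitEllipse(k);c=((e[0][0]+.5)/3-.5,(e[0][1]+.5)/3-.5);print(c,e[1][0]/6,e[1][1]/6);X=onz(d,c,.068);print(X,to([X[0],X[1],.043]))
```

```text
[ 0.6315 -0.1051  0.1805] 65.7372742498354 [-0.0193 13.7506 -0.2523]
(276.8272705078125, 210.6707763671875) 40.83796691894531 41.89067840576172
[ 0.6317 -0.1076  0.068 ] [-0.2459 13.8227 -0.082 ]
```

View pics/w17.png

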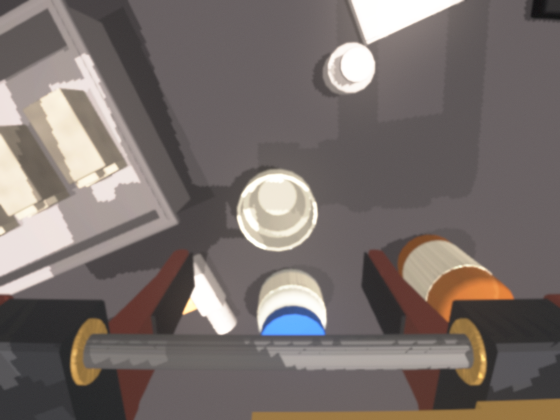

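Request:
send_rows([
  {"linear":[-0.15,4,-0.15],"twist":0},
  {"linear":[-0.15,8,-0.15],"twist":0},
  {"linear":[-0.15,11,-0.15],"twist":0},
  {"linear":[-0.15,12.8,-0.15],"twist":0},
  {"linear":[-0.15,13.5,-0.15],"twist":0},
  {"linear":[-0.15,13.5,-0.15],"twist":0},
])

```text
time_s: 56.62
position: [0.6335, -0.1076, 0.0467]
orientation: [-1.381, -0.892, 0.892]
contact_force: [0.1, 0.1, 0.0]
grip_width: 0.088
```

Request:
send_rows([
  {"linear":[0,0,0],"twist":0},
  {"linear":[0,0,0],"twist":0},
  {"linear":[0,0,0],"twist":0},
  {"linear":[0,0,0],"twist":0},
  {"linear":[0,0,0],"twist":0},
], jaw=0, force=15)

```text
time_s: 57.25
position: [0.6338, -0.1078, 0.047]
orientation: [-1.382, -0.893, 0.891]
contact_force: [0.6, 1.0, 5.3]
grip_width: 0.0676
```

Request:
send_rows([
  {"linear":[0,-0.5,0],"twist":0},
  {"linear":[0,-1.5,0],"twist":0},
  {"linear":[0,-4,0],"twist":0},
  {"linear":[0,-8,0],"twist":0},
  {"linear":[0,-12,0],"twist":0},
  {"linear":[0,-16,0],"twist":0},
  {"linear":[0,-16,0],"twist":0},
])

```text
time_s: 58.12
position: [0.6354, -0.1083, 0.2102]
orientation: [-1.386, -0.896, 0.888]
contact_force: [0.2, 1.0, -1.2]
grip_width: 0.0679
```

Run:
```python
from h import *
s,p,R=st();print(p,yaw(),to([.4652,.0927,.2]))
```

```text
[ 0.6354 -0.1083  0.2102] 65.72149627420004 [11.3229  0.8582 23.7855]
```

Request:
send_rows([
  {"linear":[2,0,3],"twist":0},
  {"linear":[5,0,7],"twist":0},
  {"linear":[8,0,11],"twist":0},
  {"linear":[10.5,0,15],"twist":0},
  {"linear":[11.3,0,17.5],"twist":0},
  {"linear":[11.3,0,17.5],"twist":0},
  {"linear":[11.3,0,17.5],"twist":0},
])

```text
time_s: 59.0
position: [0.5208, 0.0665, 0.206]
orientation: [-1.382, -0.892, 0.891]
contact_force: [0.3, -1.0, -1.5]
grip_width: 0.0675
```

Run:
```python
from h import *
s,p,R=st();print(p,to([.4652,.0927,.2]))
d=cam("wrist","w18");crop(d,190,80,370,350,3,"w18c")
```

```text
[0.5208 0.0665 0.206 ] [0.1015 0.5953 6.1511]
```

View pics/w18c.png

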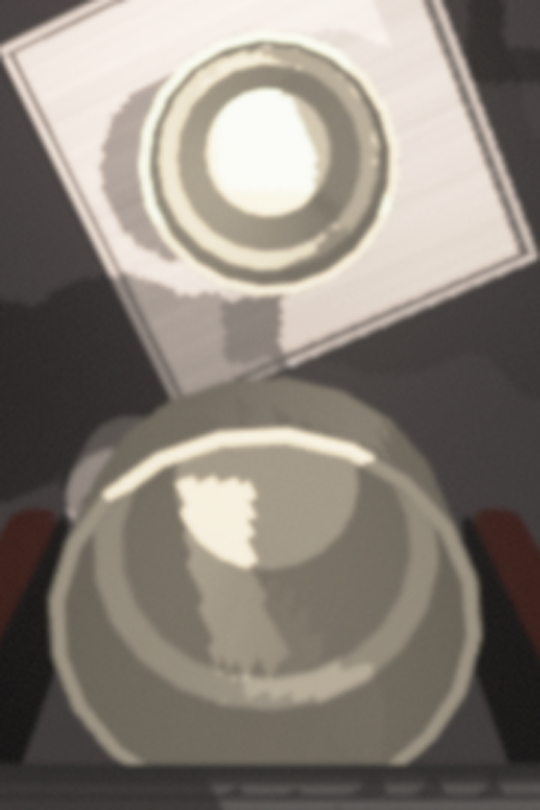

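Run:
```python
from h import *
d=cam("wrist");s,p,R=st()
cv=lambda P,ox,oy,k:[(ox+(u+.5)/k-.5,oy+(v+.5)/k-.5) for u,v in P]
H1=[(105,496),(180,448),(265,428),(373,458),(440,518),(47,610),(482,610),(60,690),(470,690)]
for dz in(.019,.021,):
    c,f=circ(d,cv(H1,190,80,3),p[2]+dz);print("held",dz,c,f*1e3, R.T@np.array([*(c[:2]-p[:2]),0])*100)
B=[(139,160),(395,160),(267,32),(267,293),(176,72),(176,252),(358,72),(358,252)]
b,f=circ(d,cv(B,190,80,3),.099);print("stack",b,f*1e3)
print(to([b[0],b[1],.18]), "move", R.T@np.array([*(b[:2]-c[:2]),0])*100)
```

```text
held 0.019 [0.5228 0.0641 0.0339] [-0.2494 -0.1187  0.6347  0.007  -0.6025  0.0926  0.1563 -0.0587  0.1387] [-0.1289  0.0002 -0.2409]
held 0.021 [0.5218 0.0646 0.0334] [-0.2459 -0.117   0.6258  0.0069 -0.594   0.0913  0.1541 -0.0579  0.1367] [-0.1285  0.0001 -0.1259]
stack [0.4656 0.0905 0.0326] [ 0.1591  0.1579  0.0874  0.2324 -0.1012 -0.2175 -0.116  -0.202 ]
[-0.0773  2.606   6.0594] move [ 0.0508 -0.0053  6.1831]
```

Request:
send_rows([
  {"linear":[0,0,3],"twist":0},
  {"linear":[0.05,0,5.8],"twist":0},
  {"linear":[0.05,0.5,6.2],"twist":0},
  {"linear":[0.05,2,6.2],"twist":0},
  {"linear":[0.05,4,6.2],"twist":0},
  {"linear":[0.05,4.5,6.2],"twist":0},
  {"linear":[0.05,4.5,6.2],"twist":0},
])

```text
time_s: 59.98
position: [0.4641, 0.0929, 0.1606]
orientation: [-1.38, -0.89, 0.892]
contact_force: [-0.6, 0.1, -1.5]
grip_width: 0.0677
```

Run:
```python
from h import *
s,p,R=st();print(yaw(),p,s["contact_force"])
d=cam("side","side12");crop(d,180,110,300,240,5,"s12")
print([(proj(d,X)[0]-[180,110])*5 for X in ([*p[:2],p[2]+.021],[*p[:2],.099])])
```

```text
65.68955144954715 [0.4641 0.0929 0.1606] [-0.5516  0.0615 -1.5288]
[array([318.8892, 294.4163]), array([325.7378, 429.6962])]
```

View pics/s12.png

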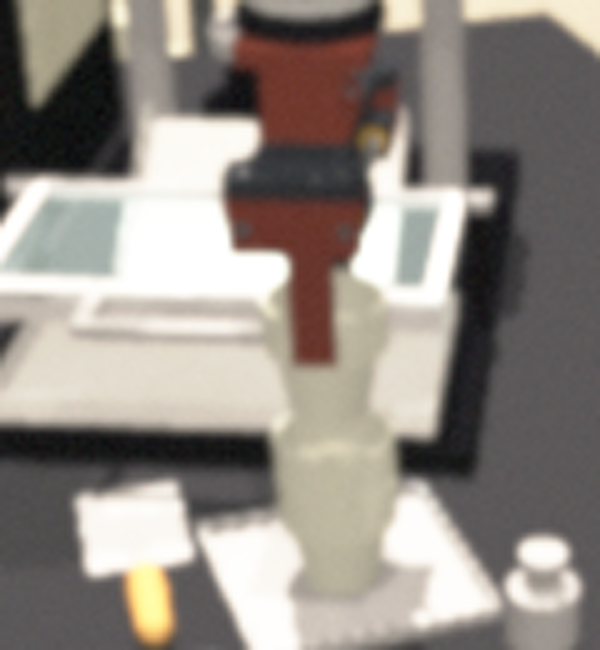

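Request:
send_rows([
  {"linear":[0.08,0.5,-0.17],"twist":0},
  {"linear":[0.08,2,-0.17],"twist":0},
  {"linear":[0.08,3.2,-0.17],"twist":0},
  {"linear":[0.08,4,-0.17],"twist":0},
  {"linear":[0.08,4.5,-0.17],"twist":0},
  {"linear":[0.08,4.8,-0.17],"twist":0},
  {"linear":[0.08,4.8,-0.17],"twist":0},
])

```text
time_s: 60.9
position: [0.4656, 0.0933, 0.1131]
orientation: [-1.38, -0.892, 0.892]
contact_force: [0.0, 0.0, -1.3]
grip_width: 0.0671
```

Run:
```python
from h import *
s,p,R=st();print(yaw(),p,s["contact_force"])
d=cam("side","side13");crop(d,180,110,300,240,5,"s13")
```

```text
65.71978965915304 [0.4656 0.0933 0.1131] [ 0.033   0.0085 -1.2631]
```

View pics/s13.png

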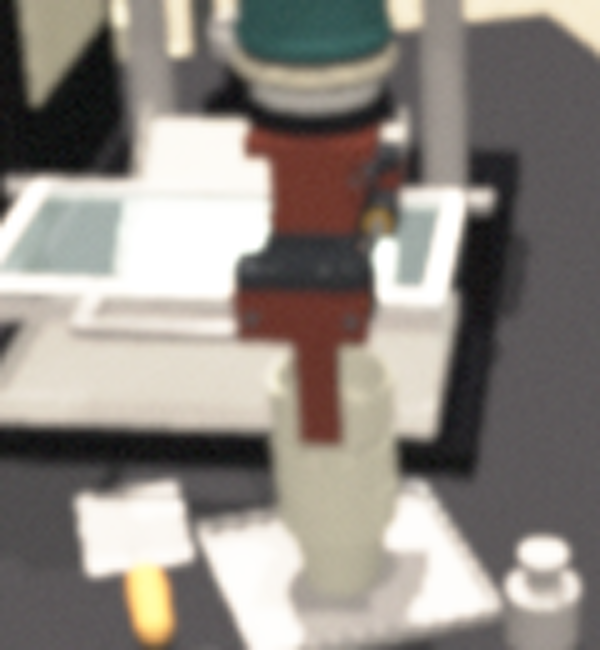

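Request:
send_rows([
  {"linear":[0,0.2,0],"twist":0},
  {"linear":[0,0.4,0],"twist":0},
  {"linear":[0,0.55,0],"twist":0},
  {"linear":[0,0.65,0],"twist":0},
  {"linear":[0,0.65,0],"twist":0},
])

```text
time_s: 61.58
position: [0.4655, 0.0933, 0.1065]
orientation: [-1.38, -0.891, 0.892]
contact_force: [-0.3, 0.3, -0.9]
grip_width: 0.068
```

Request:
send_rows([
  {"linear":[0,0.1,0],"twist":0},
  {"linear":[0,0.15,0],"twist":0},
  {"linear":[0,0.15,0],"twist":0},
])

```text
time_s: 61.95
position: [0.4659, 0.0931, 0.1059]
orientation: [-1.381, -0.892, 0.892]
contact_force: [-2.1, -1.4, 7.7]
grip_width: 0.0677
```

Seated at the expected height (0.106). Back off slightly, release, retreat.

Request:
send_rows([
  {"linear":[0,-0.12,0],"twist":0},
  {"linear":[0,-0.12,0],"twist":0},
])

```text
time_s: 62.2
position: [0.4657, 0.0933, 0.1064]
orientation: [-1.381, -0.892, 0.891]
contact_force: [-0.3, 0.7, -1.8]
grip_width: 0.0672
```

Request:
send_rows([
  {"linear":[0,0,0],"twist":0},
  {"linear":[0,0,0],"twist":0},
  {"linear":[0,0,0],"twist":0},
  {"linear":[0,0,0],"twist":0},
], jaw=8.78)

```text
time_s: 62.7
position: [0.4656, 0.0933, 0.1063]
orientation: [-1.38, -0.892, 0.892]
contact_force: [0.6, -0.0, -1.3]
grip_width: 0.0877
```

Request:
send_rows([
  {"linear":[0,-2,0],"twist":0},
  {"linear":[0,-5,0],"twist":0},
  {"linear":[0,-9,0],"twist":0},
  {"linear":[0,-13,0],"twist":0},
  {"linear":[-5,-16,0],"twist":0},
  {"linear":[-11,-17,0],"twist":0},
  {"linear":[-17,-17,0],"twist":0},
  {"linear":[-23,-17,-3],"twist":0},
  {"linear":[-28,-17,-5],"twist":0},
  {"linear":[-33,-17,-8],"twist":0},
])

```text
time_s: 63.95
position: [0.4021, -0.2422, 0.2766]
orientation: [-1.381, -0.891, 0.891]
contact_force: [0.6, 1.2, -0.3]
grip_width: 0.0876
```

Request:
send_rows([
  {"linear":[-6,-1,-4],"twist":0},
  {"linear":[-6,-1,-4],"twist":0},
  {"linear":[-6,-1,-4],"twist":0},
])

```text
time_s: 64.32
position: [0.4143, -0.3115, 0.286]
orientation: [-1.38, -0.89, 0.891]
contact_force: [-0.4, -0.8, -0.4]
grip_width: 0.0875
```

Run:
```python
from h import *
s,p,R=st();print(p,s["time_s"])
d=cam("side","side14");crop(d,160,120,300,240,5,"s14");cam("top","top8");cam("wrist","w19")
```

```text
[ 0.4143 -0.3115  0.286 ] 64.325
```

View pics/s14.png

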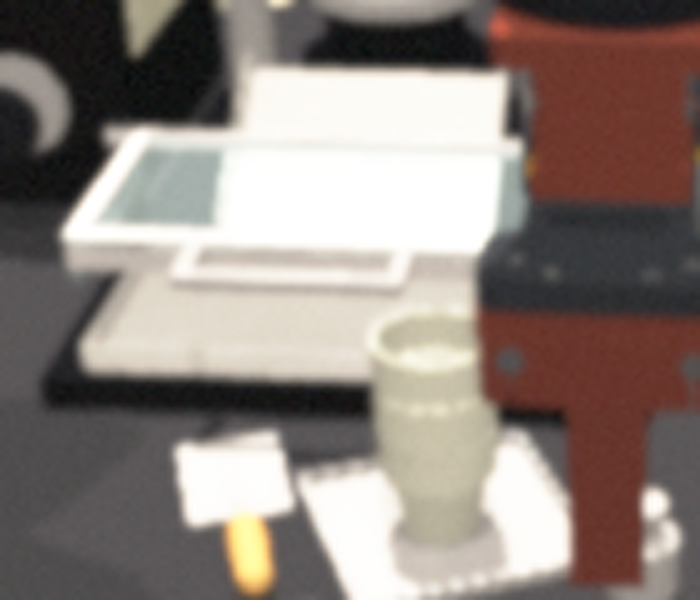

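View pics/top8.png

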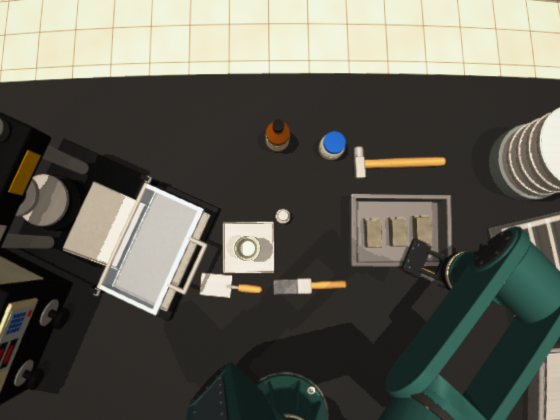

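View pics/side14.png

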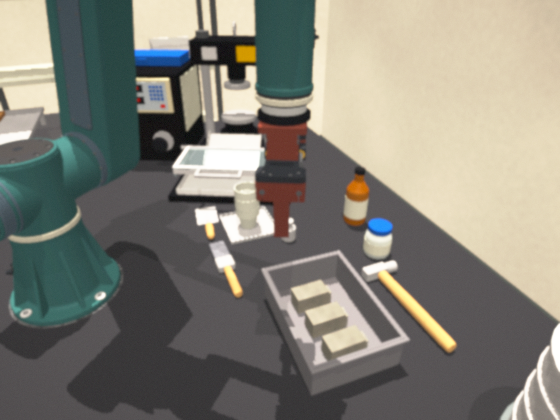

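```bash
python3 -c "
from plant import job; print(job.close_job())"
```

```text
the job is handed in; nothing more can be done
None
```

The job is done and handed in at about 64 s of the 210 s allowed.

- **Guard up:** I lifted it by the handle bar to about 1.73 rad, let it go onto its back stop, and it stayed there.
- **Prisms:** All three went from the catch tray into the grey tote. The camera pictures show the tray empty and three prisms lying in the tote.
- **Guard down:** I held the handle all the way down at about 0.08 m/s, slower at the end. On the stop I briefly pressed with about 32 N, then eased off and let go. In the last side picture the handle and sheet are at the same pixels as at the start.
- **Pots:** Two loose pots were there; I saw no third in any view. One was knocked a few centimetres aside while the guard was still up, so I measured it again before picking it up. Both are nested on the pot in the steel tray. They seated with contact at 0.076 m and 0.106 m (tool height), as expected for steps of 28 mm. The last pictures show one upright stack.

**Checks that disagreed:**
- **Guard lift:** The arc I first used was about 3 mm too tight, which gave roughly 20 N of radial force. I widened it for the rest of the lift.
- **Second pot:** The side view suggested the pot was about 2.7 mm off before nesting, while the wrist view showed it centred. I moved it about 2 mm, and it went in without extra force until it seated.

In the last pictures the other things on the bench had not moved, and the arm was clear of everything.

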